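# Change over the loads of the check balance

### The arm

A 7-joint arm with a two-finger parallel gripper is mounted at the origin on a cart in front of the work surface, level with it; the furniture and walls round the work are solid. World frame = base frame: x ahead of the robot, y to its left, z up, the work surface at z = 0. Lengths are in m, angles in rad, forces in N, time in s.
With the tool pointing down it reaches from about 0.4 to 0.85 m from the base axis. Payload 4.5 kg.
Tool frame: the origin (TCP) lies at the very end of the fingers, on their centre line; the grasp point (between the pads) lies 19 mm behind it; z points along the fingers, y is the line along which they close (so a half turn about z gives the same grasp; the last joint's range is limited). The gripper opens to 88 mm and grips with 3 to 60 N. Pads are 18 mm wide; open, the fingers measure 123 mm over their backs; the gripper's body (75 mm by 187 mm) begins 45 mm behind the grasp point.
Start: joints at [1.325, 0.689, -0.195, 1.565, 0.157, 0.902, -0.215], TCP at [0.173, -0.601, 0.239] pointing down, gripper open.
Joint ranges: [-3.01, 3.01], [-0.46, 2.08], [-1.47, 1.51], [0.13, 2.56], [-1, 4.14], [0.04, 2.09], [-2.66, 2.66]. Speed limits (rad/s): [2.57, 2.57, 3.14, 3.14, 3.14, 3.14, 3.14].

### API

Orientations are given as a unit quaternion [w, x, y, z].
In Python, from rig import sense, read_camera, hand_in gives the robot as it stands.
- The arm moves only by the tool step_arm, never from a script. Its argument "increments" is one flat list of numbers, 7 for each row, row after row: the opening, from 0 (shut) to 1 (fully open), then the shift along the tool's x, y, z in m, then the turn, a rotation vector about the tool's x, y, z in degrees. A call has exactly 5 rows; each row shifts and turns the commanded pose from where the row before left it, along the tool's axes as they then stand; what a row does not reach is not made up. A row lasts 1/10 s, in which the tool goes at most 50 mm and 8.59 degrees, less where a joint would pass 70% of its speed; a pose out of reach is approached as far as the arm can. A call with a gripper value outside its range is refused whole. The fingers move at their own pace and stop on an object; "force" is the grip in N (left out, the last holds). Time passes only in rows, so rows that do not move let the fingers close, or fill a call up. It gives the time, the measured TCP pose, the force, the opening and the grip force at its end, in the units of the state.
- sense(): the state, without advancing time (a new reading comes with each control period).
- read_camera(name): name is "scene" or "top" or "wrist"; returns a dict with "img" (384x512x3 uint8, red, green, blue), "z_map" (384x512 float32, m along the optical axis (not along the pixel's ray), 0 where there is no reading), "intrinsics" (3x3 intrinsics, pixels), "R" (3x3) and "t" (3): a world point X has camera coordinates R X + t. Camera axes: x right, y down, z forward; pixel columns grow to the right and rows downward; lengths in m; the calibration is good to about 2 mm. The wrist camera is an equidistant fisheye: a pixel r from the principal point sees the ray r / f radians off the axis. A picture is of the moment at which its call begins.
- hand_in(): hands the job in; it is judged then, once.
The state is a dict: "clock": time; "joint_positions": joint angles; "dq": joint speeds; "joint_torque": joint torques, N m; "tcp_pos": TCP position; "ee_rot": TCP orientation; "contact_force": force on the tool from outside, world axes, zero at the start; "ft_torque": the same for the moment, N m; "finger_gap": finger opening in m; "finger_force": force on a finger pad.
Only numpy, scipy, OpenCV 4.12 (cv2) and the standard library are available. Lean on these libraries where they do the work, as an engineer would, in place of code of your own. Each camera call takes 0.05 s, during which the arm holds its last target. There are 200 camera calls.

### The job

The wrong pair is on the pivoting balance. Change the two pairs over, round to round and square to square: the lidded jar belongs centred on the balance's round pan and the brass weight on its square pan so that the beam stays level, the ring cutter belongs centred on the round wooden bat and the kiln post on the square wooden bat. The empty tile may serve as a spare place on the way; keep the jar upright throughout, and leave everything standing upright.

Things in the scene. Friction and masses are not known exactly. Their poses are not given: they have to be found in the camera images.
- jar: Round white ceramic jar with a fixed knobbed lid, 54 mm diameter from 12 to 60 mm height, narrower above, 85 mm high in all, 0.35 kg. Origin: centre of its underside, z up. Grip the body from above at about 45 mm height. Starts on one of the wooden bats.
- weight: Brass balance weight: square block 44 x 44 x 24 mm with an upright cylindrical knob on top (24 mm diameter, from 32 to 56 mm height, on a thinner neck), 0.35 kg, same as the jar. Origin: centre of its underside, z up. Grip the knob at about 47 mm height. Starts on the other wooden bat.
- cutter: Round metal ring-shaped clay cutter, 62 mm outside diameter, 30 mm high, 0.12 kg. Origin: centre of its underside, z up. Can be gripped across the outside at about 23 mm height. Starts on one pan of the balance.
- post: Square pale kiln post 40 x 40 mm, 62 mm high, with a 20 mm hole down its middle, 0.12 kg, same as the cutter. Origin: centre of its underside, z up; x and y are normal to its flat sides. Grip across the flats at about 42 mm height. Starts on the other pan of the balance.
- pan_round (a point): Round steel pan of the balance, 84 mm diameter, 5 mm thick, flat without a rim. The point is the centre of its top face, 65 mm above the table when level; it rides on one end of the beam, 110 mm from the pivot, and goes up or down by up to 7 mm as the beam tips. The beam's long axis is the point's y, pointing away from the pivot; the square pan is 220 mm away on the other end.
- pan_square (a point): Square steel pan of the balance, 78 x 78 mm, 5 mm thick, flat without a rim. The point is the centre of its top face, 65 mm above the table when level; its y points towards the pivot 110 mm away. Tips like the round one.
- bat_round: Round wooden bat fixed to the table, 94 mm diameter, 12 mm thick. Origin: centre of its top face.
- bat_square: Square wooden bat fixed to the table, 90 x 90 mm, 12 mm thick. Origin: centre of its top face, x and y along its sides.
- spare_tile: Empty pale tile 110 x 90 mm, 12 mm thick, fixed to the table: the spare place. Origin: centre of its top face.
- beam (a joint): Tilt of the balance beam about its pivot (pin 50 mm above the table), rad: 0 level, positive when the round pan is up, stops at +-0.06. A weak spring (3 N m/rad) centres it; with unequal loads it leans on a stop, with equal centred loads it is level.

How it is judged:
By the outcome, as a careful person would: the job done as asked, in the order asked, and still so for the second after the job is handed in, with the robot touching nothing.
It also fails if it takes over 138 s, if anything falls off the work surface, if the arm or the gripper's body presses on something with over 40 N, if the wrist force passes 120 N, or if a joint passes its speed limit or range.

## Working session

There is one attempt and no reset: what is moved stays moved. The work goes in short steps, Python scripts to look and compute and a tool call to move; the robot and the scene stay as the last step left them, time stands still between calls to the robot, and variables do not carry over. Pictures are saved under pics/ and viewed, at most 14 in all, crops included, and the job is handed in when it is done.

Besides the shell and the picture viewer there is one more tool, called after "Request:" by a JSON object that holds its "name" and its "arguments", one argument or row to a line. step_arm: Moves the arm, as the interface text tells. Its arguments: {"type":"object","properties":{"increments":{"type":"array"},"force":{"type":"number"}},"required":["increments"]}

```bash
mkdir -p pics; ls; python3 - <<'E'
from rig import sense, read_camera
import cv2,numpy as np
print(sense())
for n in ("top","scene"):
    c=read_camera(n); np.savez(n+".npz",**c); cv2.imwrite(f"pics/{n}0.png",c["img"][:,:,::-1]); print(n,c["intrinsics"],c["R"],c["t"])
E
```

```text
pics
{'clock': 0.0, 'joint_positions': array([ 1.32480215,  0.68995809, -0.19451131,  1.56634349,  0.15729712,
        0.90248364, -0.21509915]), 'dq': array([-1.03393966e-03, -1.88824753e-05,  1.89463005e-04,  2.73771995e-04,
       -4.76211683e-04, -3.72092152e-04,  2.60117494e-04]), 'joint_torque': array([-5.26425047e-04, -5.27561760e+01, -1.26700357e+00, -1.53431135e+01,
       -5.26638783e-02,  6.70742244e-03,  1.88769736e-04]), 'tcp_pos': array([ 0.17237767, -0.60010644,  0.23792626]), 'ee_rot': array([-8.80507696e-04,  9.90224278e-01,  1.39481421e-01, -1.90155088e-04]), 'contact_force': array([-0.13596615,  0.58754378, -0.29305486]), 'ft_torque': array([-0.05791635, -0.03981206, -0.03567802]), 'finger_force': 0.0, 'finger_gap': 0.08755228256412488}
top [[481.39043467   0.         252.17057158]
 [  0.         481.39043467 195.03485448]
 [  0.           0.           1.        ]] [[ 0.02191127 -0.99937048  0.02790218]
 [-0.98657715 -0.02613121 -0.16119147]
 [ 0.16181912 -0.02399574 -0.98652865]] [-0.02892483  0.49059067  1.4026889 ]
scene [[407.28547116   0.         255.89850007]
 [  0.         407.28547116 182.82861426]
 [  0.           0.           1.        ]] [[-0.49618923 -0.86799994  0.01929672]
 [-0.37422488  0.19376356 -0.90686902]
 [ 0.78342325 -0.45719995 -0.42097057]] [0.26265707 0.24520094 0.92656761]
```

View pics/top0.png

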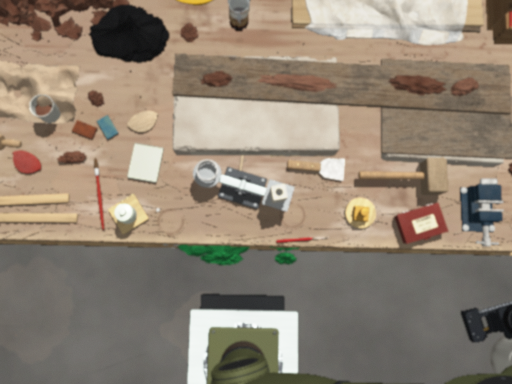

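View pics/scene0.png

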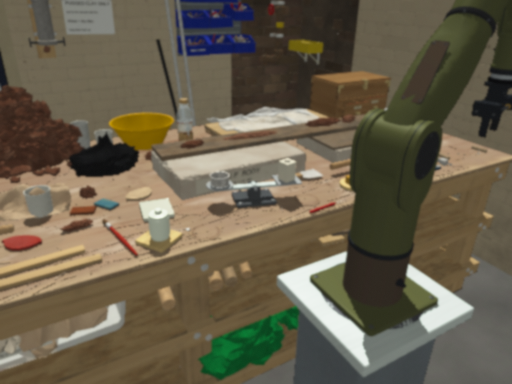

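The top view shows the jar on the square bat (124,215), the weight on the round bat (360,212), the cutter on the round pan (207,173), the post on the square pan (279,193), and the empty tile at (146,163). The scene view agrees: jar at (159,225), balance at (253,190).

```bash
cat > h.py <<'E'
import numpy as np,cv2
def world(c):
    K,R,t=c["intrinsics"],c["R"],c["t"]; z=c["z_map"].astype(float)
    v,u=np.mgrid[:z.shape[0],:z.shape[1]]
    P=np.stack([(u-K[0,2])/K[0,0]*z,(v-K[1,2])/K[1,1]*z,z],-1)
    W=(P-t)@R; W[z==0]=np.nan
    return W
def ray(c,u,v,h):
    K,R,t=c["intrinsics"],c["R"],c["t"]
    d=R.T@np.array([(u-K[0,2])/K[0,0],(v-K[1,2])/K[1,1],1]); C=-R.T@t
    return C+d*(h-C[2])/d[2]
E
python3 - <<'E'
from h import *
c=dict(np.load("top.npz")); W=world(c)
# regions (u0,u1,v0,v1), z-bands
reg=dict(jar=(105,145,195,240),bat_sq=(105,155,190,235),weight=(340,380,192,232),tile=(122,168,138,188),cutter=(188,224,152,192),post=(262,298,172,215),pans=(188,298,152,215))
band=dict(jar=[(.055,.08),(.08,.12)],bat_sq=[(.006,.02)],weight=[(.006,.02),(.028,.045),(.05,.08)],tile=[(.006,.02)],cutter=[(.05,.08),(.083,.11)],post=[(.05,.08),(.11,.14)],pans=[(.035,.05)])
for n,(a,b,d,e) in reg.items():
    w=W[d:e,a:b].reshape(-1,3)
    for lo,hi in band[n]:
        p=w[(w[:,2]>lo)&(w[:,2]<hi)]
        if len(p)<5: print(n,lo,len(p)); continue
        r=cv2.minAreaRect((p[:,:2]*1000).astype(np.float32)); cc=cv2.minEnclosingCircle((p[:,:2]*1000).astype(np.float32))
        print(n,lo,hi,len(p),"zmed %.4f"%np.median(p[:,2]),"mean",p[:,:2].mean(0).round(4),"rect",np.round(r[0],1),np.round(r[1],1),round(r[2],1),"circ",np.round(cc[0],1),round(cc[1],1))
I=c["img"][130:250,90:400]; cv2.imwrite("pics/crop.png",cv2.resize(I[:,:,::-1],None,fx=2.5,fy=2.5,interpolation=cv2.INTER_CUBIC))
E
```

```text
jar 0.055 0.08 64 zmed 0.0728 mean [0.4149 0.3384] rect [423.5 349.8] [52.  47.7] 6.0 circ [422.6 351.7] 26.8
jar 0.08 0.12 234 zmed 0.0869 mean [0.4232 0.3517] rect [423.2 352.7] [47.7 48.8] 82.3 circ [423.9 352.8] 25.2
bat_sq 0.006 0.02 579 zmed 0.0125 mean [0.4277 0.3508] rect [436.2 354.4] [136.9 143.1] 4.1 circ [436.7 348.4] 92.9
weight 0.006 0.02 523 zmed 0.0129 mean [ 0.4497 -0.3484] rect [ 456. -347.] [117.7 120.2] 89.2 circ [ 456.  -345.6] 74.8
weight 0.028 0.045 161 zmed 0.0366 mean [ 0.4428 -0.344 ] rect [ 444.5 -347.8] [46.2 44.1] 84.4 circ [ 444.1 -347. ] 29.4
weight 0.05 0.08 62 zmed 0.0669 mean [ 0.4434 -0.3457] rect [ 443.9 -346.5] [22.3 20.8] 87.9 circ [ 443.9 -346.7] 11.5
tile 0.006 0.02 1056 zmed 0.0125 mean [0.5881 0.3113] rect [589.2 316.4] [155.9 138.6] 2.8 circ [587.1 308.9] 95.6
cutter 0.05 0.08 600 zmed 0.0658 mean [0.5496 0.1164] rect [561.4 124.3] [109.6 104.9] 1.7 circ [568.4 124.6] 70.2
cutter 0.083 0.11 88 zmed 0.0961 mean [0.5552 0.1171] rect [552.  116.8] [60.6 58. ] 2.3 circ [552.  116.8] 31.6
post 0.05 0.08 490 zmed 0.0657 mean [ 0.4852 -0.0893] rect [490.  -86.2] [91.7 78.6] 73.8 circ [487.8 -92.5] 53.9
post 0.11 0.14 184 zmed 0.1275 mean [ 0.4861 -0.0904] rect [486.9 -90.1] [40.3 40. ] 12.8 circ [486.3 -90.6] 27.3
pans 0.035 0.05 169 zmed 0.0432 mean [0.6039 0.0129] rect [554.7  13.1] [128.9 329.9] 1.5 circ [616.9  14.7] 164.9
```

View pics/crop.png

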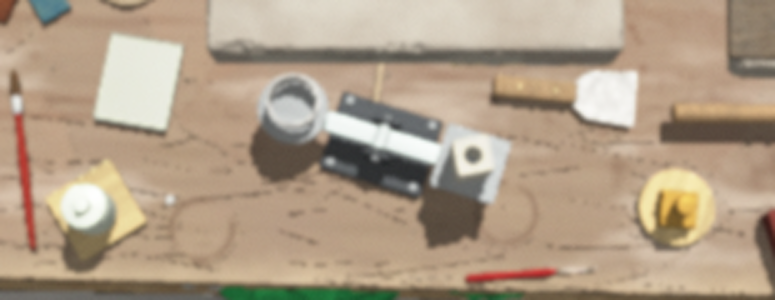

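The crop shows the jar at (87,205) on the diamond-turned square bat, the cutter filling most of the round pan (292,107), the post at (472,156) on the square pan (469,162), and the weight turned about 0° on the round bat (677,207). Next: bats, tile and pans.

```bash
python3 - <<'E'
from h import *
c=dict(np.load("top.npz")); W=world(c); img=c["img"]; hsv=cv2.cvtColor(img,cv2.COLOR_RGB2HSV)
def comp(m,seed,name,hull=True):
    n,l=cv2.connectedComponents(m.astype(np.uint8),connectivity=4)
    k=l[seed[1],seed[0]]; 
    p=(W[l==k][:,:2]*1000).astype(np.float32)
    r=cv2.minAreaRect(p); cc=cv2.minEnclosingCircle(p)
    print(name,k,len(p),"z",np.median(W[l==k][:,2]).round(4),"rect",np.round(r[0],1),np.round(r[1],1),round(r[2],1),"circ",np.round(cc[0],1),round(cc[1],1)); return p
z=W[...,2]
yel=(hsv[...,1]>75)&(hsv[...,0]>18)&(hsv[...,0]<32)&(hsv[...,2]>140)
print([hsv[v,u].tolist() for u,v in ((140,208),(352,203),(146,163),(140,130),(360,235))])
m=(z>.007)&(z<.018)
comp(m,(140,210),"sq"); comp(m,(352,203),"rd"); comp(m,(146,163),"tile")
for h in (.0,):
    print("table z near", np.nanmedian(z[225:232,200:260]).round(4))
mp=(z>.058)&(z<.0745)
comp(mp,(290,203),"pan_sq"); 
# pan round: top z<.102 incl cutter
mr=(z>.058)&(z<.105); p=comp(mr,(196,172),"pan_round")
print("hit z", z[168:196:3,207].round(3), z[205:212,200:215].mean().round(3))
for n,(a,b,d,e) in dict(slab=(180,330,105,145)).items(): print(n,np.nanmedian(z[d:e,a:b]), np.nanmin(W[d:e,a:b][z[d:e,a:b]>.05][:,0]) )
E
```

```text
Still running in the background as job /tmp/bash_jobs.1000/75424d0ab03b (pid 505). You'll get a notice when it ends.
```

```bash
J=/tmp/bash_jobs.1000/75424d0ab03b; cat $J/stdout $J/stderr; ls $J; kill -9 -- -$(cat $J/pid); uptime
```

```text
pid
stderr
stdout
waiter
 18:16:05 up 11 min,  0 users,  load average: 1.00, 0.89, 0.51
```

```bash
sed -i '1a cv2.setNumThreads(0)' h.py; cat > m.py <<'E'
from h import *
from scipy.ndimage import label
c=dict(np.load("top.npz")); W=world(c); z=W[...,2]
def comp(m,seed,name):
    l,_=label(m); s=l==l[seed[1],seed[0]]
    p=(W[s][:,:2]*1000).astype(np.float32)
    r=cv2.minAreaRect(p); cc=cv2.minEnclosingCircle(p)
    print(name,len(p),"z",np.median(W[s][:,2]).round(4),"rect",np.round(r[0],1),np.round(r[1],1),round(r[2],1),"circ",np.round(cc[0],1),round(cc[1],1),flush=True); return p
m=(z>.007)&(z<.018)
comp(m,(140,210),"sq"); comp(m,(352,203),"rd"); comp(m,(146,163),"tile")
comp((z>.058)&(z<.0745),(290,203),"pan_sq")
comp((z>.058)&(z<.105),(196,172),"pan_round")
print("slab",np.median(z[105:145,190:330]))
E
timeout 60 python3 m.py
```

```text
sq 491 z 0.0127 rect [428.1 355.1] [90.5 90.4] 33.7 circ [428.8 353.9] 60.6
rd 463 z 0.0131 rect [ 449.8 -350.3] [92.7 92.3] 19.4 circ [ 448.6 -351.5] 48.9
tile 943 z 0.0126 rect [587.9 313. ] [ 91.7 110.4] 81.9 circ [588.4 312.1] 69.8
```

```bash
cat > m2.py <<'E'
from h import *
c=dict(np.load("top.npz")); W=world(c); z=W[...,2]; X=W*1000
def box(n,cx,cy,r,lo,hi):
    s=(np.hypot(X[...,0]-cx,X[...,1]-cy)<r)&(z>lo)&(z<hi)
    p=X[s][:,:2].astype(np.float32); R=cv2.minAreaRect(p); cc=cv2.minEnclosingCircle(p)
    print(n,len(p),np.median(z[s]).round(4),np.round(R[0],1),np.round(R[1],1),round(R[2],1),np.round(cc[0],1),round(cc[1],1)); return X[s]
# square pan: tilted? fit plane on pan
p=box("pan_sq",485,-92,60,.058,.0745)
b=np.array([-65.,-207.]);b/=np.hypot(*b)
q=box("pan_rd",552,117,47,.058,.0745)
q=q[np.hypot(q[:,0]-552,q[:,1]-117)>36]
print("pan z", p[:,2].mean(), q[:,2].mean(), len(q))
# circle fit on outermost ring: per-direction extent along x,y
h=cv2.convexHull(q[:,:2].astype(np.float32))[:,0]; A=np.c_[2*h,np.ones(len(h))]; s=np.linalg.lstsq(A,(h**2).sum(1),rcond=None)[0]; print("hull circ",s[:2],np.sqrt(s[2]+s[0]**2+s[1]**2)); print(h.round(0).tolist())
bm=(np.abs((X[...,0]-520)*b[1]-(X[...,1]-13)*b[0])<60)&(np.abs((X[...,0]-520)*b[0]+(X[...,1]-13)*b[1])<60)&(z>.045)&(z<.08)
pp=X[bm][:,:2].astype(np.float32); print("beam",cv2.minAreaRect(pp),len(pp),np.median(z[bm]))
s=(X[...,0]>580)&(X[...,1]>-60)&(X[...,1]<220)&(z>.03)&(z<.2); print("slab minx",X[s][:,0].min(),np.median(z[s]),z[s].max())
E
timeout 60 python3 m2.py
```

```text
pan_sq 455 0.0657 [490.7 -83.9] [96.5 78.6] 73.8 [488.9 -90.4] 55.2
pan_rd 521 0.0662 [548.3 118.6] [82.7 81.2] 20.4 [547.7 116.7] 43.4
pan z 65.71233672011648 65.78900651297035 163
hull circ [547.85498683 117.91659082] 41.70544647153382
[[587.0, 102.0], [585.0, 138.0], [579.0, 146.0], [576.0, 149.0], [572.0, 152.0], [567.0, 155.0], [561.0, 158.0], [551.0, 160.0], [546.0, 160.0], [543.0, 160.0], [534.0, 156.0], [526.0, 153.0], [522.0, 150.0], [512.0, 140.0], [510.0, 135.0], [508.0, 129.0], [507.0, 126.0], [507.0, 120.0], [507.0, 111.0], [511.0, 100.0], [517.0, 91.0], [525.0, 83.0], [530.0, 77.0], [546.0, 74.0], [563.0, 81.0], [569.0, 84.0], [574.0, 87.0], [581.0, 93.0]]
beam ((518.206787109375, 13.855010986328125), (118.90569305419922, 53.942352294921875), 59.28400802612305) 414 0.055997956338298474
slab minx 580.2066132306023 0.08307910216856193 0.18553595237126372
```

Request:
{"name": "step_arm", "arguments": {
  "increments": [1,0,0,0,0,0,8,1,0,0,0,0,0,8,1,0.036,-0.028,0,0,0,0,1,0.036,-0.028,0,0,0,0,1,0.036,-0.028,0,0,0,0]
}}

```text
clock: 0.6
tcp_pos: [0.2814, -0.5155, 0.2383]
ee_rot: [-0.0, 1.0, -0.0, -0.0]
contact_force: [-0.2, -1.1, 0.8]
finger_gap: 0.0881
finger_force: 0.0
```

Request:
{"name": "step_arm", "arguments": {
  "increments": [1,0.036,-0.028,0,0,0,0,1,0.036,-0.028,0,0,0,0,1,0.036,-0.028,0,0,0,0,1,0.036,-0.028,0,0,0,0,1,0.036,-0.028,0,0,0,0]
}}

```text
clock: 1.1
tcp_pos: [0.4615, -0.3751, 0.2384]
ee_rot: [-0.0, 1.0, 0.0, -0.0]
contact_force: [0.6, -0.8, -0.8]
finger_gap: 0.0881
finger_force: 0.0
```

Request:
{"name": "step_arm", "arguments": {
  "increments": [1,0.036,-0.028,0,0,0,0,1,0,-0.044,0,0,0,0,1,0,-0.044,0,0,0,0,1,0,-0.044,0,0,0,0,1,0,-0.044,0,0,0,0]
}}

```text
clock: 1.6
tcp_pos: [0.496, -0.1707, 0.2384]
ee_rot: [-0.0, 1.0, 0.0, -0.0]
contact_force: [0.7, 0.2, 0.4]
finger_gap: 0.088
finger_force: 0.0
```

```bash
cat > s.py <<'E'
from rig import sense
import numpy as np
from scipy.spatial.transform import Rotation as Ro
s=sense(); q=s["ee_rot"]; M=Ro.from_quat(q[[1,2,3,0]]).as_matrix()
print("t",round(s["clock"],2),"tcp",(s["tcp_pos"]*1000).round(1),"th",np.degrees(np.arctan2(M[1,0],M[0,0])).round(2),"z",M[:,2].round(4),"q",s["joint_positions"].round(2),"F",s["contact_force"].round(1),"gap",round(s["finger_gap"]*1000,1),s["finger_force"])
E
python3 s.py
```

```text
t 1.6 tcp [ 496.  -170.7  238.4] th 0.03 z [-6.e-04  3.e-04 -1.e+00] q [ 0.28  0.56 -0.05  1.87  0.04  0.72 -1.37] F [0.7 0.2 0.4] gap 88.0 0.0
```

Request:
{"name": "step_arm", "arguments": {
  "increments": [1,-0.006,-0.0436,0,0,0,0,1,-0.006,-0.0436,0,0,0,0,1,-0.006,-0.0436,0,0,0,0,1,-0.006,-0.0436,0,0,0,0,1,-0.006,-0.0436,0,0,0,0]
}}

```text
clock: 2.1
tcp_pos: [0.4656, 0.0471, 0.2386]
ee_rot: [0.0, 1.0, 0.0, -0.0]
contact_force: [0.6, -0.6, -1.0]
finger_gap: 0.0879
finger_force: 0.0
```

Request:
{"name": "step_arm", "arguments": {
  "increments": [1,-0.006,-0.0436,0,0,0,0,1,-0.006,-0.0436,0,0,0,0,1,-0.006,-0.0436,0,0,0,0,1,-0.006,-0.0436,0,0,0,0,1,-0.006,-0.0436,0,0,0,0]
}}

```text
clock: 2.6
tcp_pos: [0.4354, 0.2651, 0.2385]
ee_rot: [0.0, 1.0, 0.0, -0.0]
contact_force: [-0.6, 0.5, -1.5]
finger_gap: 0.0881
finger_force: 0.0
```

Request:
{"name": "step_arm", "arguments": {
  "increments": [1,-0.006,-0.0436,0,0,0,0,1,-0.006,-0.0436,0,0,0,0,1,0,0,0,0,0,0,1,0,0,0,0,0,0,1,0,0,0,0,0,0]
}}

```text
clock: 3.1
tcp_pos: [0.4244, 0.3487, 0.2384]
ee_rot: [0.001, 1.0, -0.001, -0.0]
contact_force: [0.6, -0.5, 0.0]
finger_gap: 0.0879
finger_force: 0.0
```

```bash
python3 s.py; cat > w.py <<'E'
import sys
from h import *
from rig import read_camera
def wpts(c):
    K,R,t=c["intrinsics"],c["R"],c["t"]; z=c["z_map"].astype(float)
    v,u=np.mgrid[:z.shape[0],:z.shape[1]]; x=(u-K[0,2])/K[0,0]; y=(v-K[1,2])/K[1,1]; r=np.hypot(x,y)+1e-9
    k=np.tan(r)/r; P=np.stack([x*k*z,y*k*z,z],-1); W=(P-t)@R; W[(z==0)|(r>1.2)]=np.nan; return W*1000
if __name__=="__main__":
    c=read_camera("wrist"); cv2.imwrite(f"pics/{sys.argv[1]}.png",c["img"][:,:,::-1]); X=wpts(c)
    cx,cy,r=map(float,sys.argv[2:5]); 
    for b in sys.argv[5:]:
        lo,hi=map(float,b.split(",")); s=(np.hypot(X[...,0]-cx,X[...,1]-cy)<r)&(X[...,2]>lo)&(X[...,2]<hi)
        p=X[s][:,:2].astype(np.float32)
        if len(p)<8: print(b,len(p)); continue
        R=cv2.minAreaRect(p); cc=cv2.minEnclosingCircle(p); print(b,len(p),"z",np.median(X[s][:,2]).round(1),"rect",np.round(R[0],1),np.round(R[1],1),round(R[2],1),"circ",np.round(cc[0],1),round(cc[1],1))
E
timeout 60 python3 w.py w1 424 353 70 8,17 40,75 68,76 80,110
```

```text
t 3.1 tcp [424.4 348.7 238.4] th -0.08 z [-4.e-04 -2.e-03 -1.e+00] q [-0.79  0.59  0.02  1.8  -0.02  0.75 -2.33] F [ 0.6 -0.5  0. ] gap 87.9 0.0
8,17 2761 z 12.1 rect [429.  357.6] [90.8 91. ] 33.6 circ [429.6 357.3] 62.3
40,75 314 z 70.4 rect [434.6 354.2] [52.7 33.6] 83.0 circ [425.2 355.2] 26.8
68,76 205 z 73.5 rect [434.4 354.3] [52.7 33.2] 83.0 circ [424.9 355.1] 26.8
80,110 1719 z 85.7 rect [424.6 355.4] [48.3 48.4] 89.3 circ [424.4 355.1] 24.9
```

View pics/w1.png

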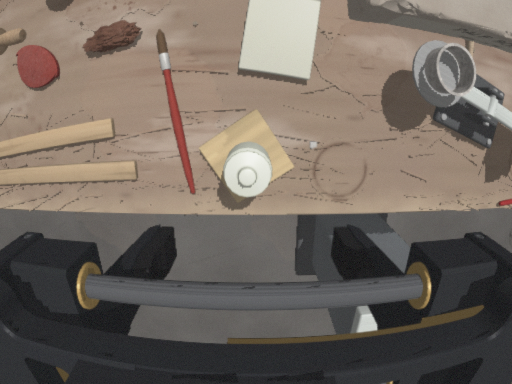

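The wrist view shows the jar at (247,170) on the square bat, the empty tile at (281,38), and the fingers at the bottom left and right. The jar and bat sizes check out, and the wrist camera reads about 2 mm from the top camera.

Request:
{"name": "step_arm", "arguments": {
  "increments": [1,0,-0.0055,0.04,0,0,0,1,0,0,0.045,0,0,0,1,0,0,0.045,0,0,0,1,0,0,0.04,0,0,0,1,0,0,0.03,0,0,0]
}}

```text
clock: 3.65
tcp_pos: [0.4242, 0.3537, 0.0366]
ee_rot: [0.001, 1.0, -0.001, -0.001]
contact_force: [0.2, 0.3, -1.0]
finger_gap: 0.0884
finger_force: 0.0
```

Request:
{"name": "step_arm", "arguments": {
  "increments": [0,0,0,0,0,0,0,0,0,0,0,0,0,0,0,0,0,0,0,0,0,0,0,0,0,0,0,0,0,0,0,0,0,0,0],
  "force": 25
}}

```text
clock: 4.15
tcp_pos: [0.425, 0.3562, 0.0404]
ee_rot: [-0.001, 1.0, 0.0, 0.001]
contact_force: [-0.0, -1.7, 6.6]
finger_gap: 0.0535
finger_force: 25.0
```

```bash
python3 s.py;timeout 60 python3 w.py w2 424 353 70 8,17  68,76 80,110
```

```text
t 4.15 tcp [425.  356.2  40.4] th 0.0 z [ 0.002  0.001 -1.   ] q [-0.78  0.91  0.01  1.92 -0.01  0.32 -2.34] F [-0.  -1.7  6.6] gap 53.5 25.00117699149996
8,17 9372 z 12.1 rect [429.4 357.9] [89.7 90. ] 33.6 circ [429.8 357.9] 62.0
68,76 2259 z 72.9 rect [435.3 356.2] [32.3 85.9] 1.8 circ [434.7 356.2] 43.0
80,110 8181 z 85.5 rect [428.7 356.3] [ 59.9 115.1] 0.1 circ [456.3 356.4] 57.6
```

Request:
{"name": "step_arm", "arguments": {
  "increments": [0,0,0,-0.01,0,0,0,0,0,0,-0.02,0,0,0,0,0,0,-0.025,0,0,0,0,0,0,-0.025,0,0,0,0,0,0,-0.02,0,0,0]
}}

```text
clock: 4.7
tcp_pos: [0.424, 0.3562, 0.1406]
ee_rot: [-0.0, 1.0, 0.0, 0.0]
contact_force: [0.0, 1.1, -3.3]
finger_gap: 0.0534
finger_force: 25.0
```

Request:
{"name": "step_arm", "arguments": {
  "increments": [0,0.02,0.005,0,0,0,0,0,0.034,0.008,0,0,0,0,0,0.038,0.009,0,0,0,0,0,0.038,0.009,0,0,0,0,0,0.034,0.007,0,0,0,0]
}}

```text
clock: 5.2
tcp_pos: [0.5896, 0.3169, 0.1393]
ee_rot: [0.0, 1.0, -0.0, 0.0]
contact_force: [0.4, -0.5, -4.1]
finger_gap: 0.0531
finger_force: 25.0
```

Request:
{"name": "step_arm", "arguments": {
  "increments": [0,0,0,0,0,0,0,0,0,0,0,0,0,0,0,0,0,0,0,0,0,0,0,0,0,0,0,0,0,0,0,0,0,0,0]
}}

```text
clock: 5.7
tcp_pos: [0.587, 0.3191, 0.1389]
ee_rot: [-0.0, 1.0, 0.001, -0.0]
contact_force: [-0.3, -0.9, -3.6]
finger_gap: 0.0533
finger_force: 25.0
```

```bash
python3 s.py;timeout 60 python3 w.py w3 588 313 90 8,17 ; python3 - <<'E'
from rig import read_camera
import sys; sys.path.insert(0,'.')
from w import *
c=read_camera("wrist"); X=wpts(c)
s=np.hypot(X[...,0]-589,X[...,1]-315)<26
z=X[s][:,2]; print(len(z), np.nanmax(z), np.histogram(z[~np.isnan(z)],bins=range(60,260,10)))
E
```

```text
t 5.7 tcp [587.  319.1 138.9] th 0.13 z [-8.e-04  1.e-04 -1.e+00] q [-0.56  0.86 -0.01  1.51  0.02  0.77 -2.15] F [-0.3 -0.9 -3.6] gap 53.3 24.999958081170917
8,17 7356 z 12.1 rect [590.7 315.3] [ 90.4 108.7] 81.5 circ [590.3 314.8] 69.4
19835 248.30593883426874 (array([   0,    0,    0,    0,    0,    0,  200,  319,  439,  533,  761,
       1336, 5012,  430,    0, 1121, 1770, 2085, 4076]), array([ 60,  70,  80,  90, 100, 110, 120, 130, 140, 150, 160, 170, 180,
       190, 200, 210, 220, 230, 240, 250]))
```

Request:
{"name": "step_arm", "arguments": {
  "increments": [0,0,0,0.03,0,0,0,0,0,0,0.03,0,0,0,0,0,0,0.02,0,0,0,0,0,0,0.012,0,0,0,0,0,0,0.006,0,0,0]
}}

```text
clock: 6.3
tcp_pos: [0.5873, 0.318, 0.0402]
ee_rot: [0.001, 1.0, 0.0, -0.001]
contact_force: [-11.0, -4.8, 35.3]
finger_gap: 0.0534
finger_force: 25.0
```

Request:
{"name": "step_arm", "arguments": {
  "increments": [0,0,0,0.0015,0,0,0,0,0,0,0,0,0,0,0,0,0,0,0,0,0,1,0,0,0,0,0,0,1,0,0,0,0,0,0]
}}

```text
clock: 6.8
tcp_pos: [0.5891, 0.3187, 0.04]
ee_rot: [-0.001, 1.0, 0.0, 0.001]
contact_force: [-0.7, 0.1, 0.0]
finger_gap: 0.0674
finger_force: 0.0
```

Request:
{"name": "step_arm", "arguments": {
  "increments": [1,0,0,0,0,0,0,1,0,0,-0.01,0,0,0,1,0,0,-0.03,0,0,0,1,0,0,-0.045,0,0,0,1,0,0,-0.045,0,0,0]
}}

```text
clock: 7.3
tcp_pos: [0.5879, 0.318, 0.1709]
ee_rot: [0.0, 1.0, 0.0, -0.0]
contact_force: [0.6, 0.5, 0.3]
finger_gap: 0.0881
finger_force: 0.0
```

Request:
{"name": "step_arm", "arguments": {
  "increments": [1,0,0,-0.045,0,0,0,1,0,0,-0.025,0,0,0,1,-0.02,0.045,0,0,0,0,1,-0.02,0.045,0,0,0,0,1,0,0,0,0,0,0]
}}

```text
clock: 7.8
tcp_pos: [0.5449, 0.2188, 0.2395]
ee_rot: [0.004, 1.0, -0.004, -0.002]
contact_force: [0.2, 0.4, 0.9]
finger_gap: 0.0881
finger_force: 0.0
```

```bash
python3 s.py;timeout 60 python3 w.py w4 590 315 70 8,17 68,76 80,110
```

```text
t 7.8 tcp [544.9 218.8 239.5] th -0.45 z [-0.005  -0.0082 -1.    ] q [-0.45  0.64 -0.02  1.68  0.02  0.83 -2.06] F [0.2 0.4 0.9] gap 88.1 0.0
8,17 3603 z 12.1 rect [589.8 315. ] [ 90.8 110.4] 81.9 circ [588.9 314.3] 69.4
68,76 233 z 73.1 rect [591.9 308.6] [53.6 32.2] 22.3 circ [587.9 318.4] 26.9
80,110 1610 z 85.7 rect [587.6 318.7] [48.4 49.1] 83.9 circ [587.8 318.7] 25.1
```

View pics/w4.png

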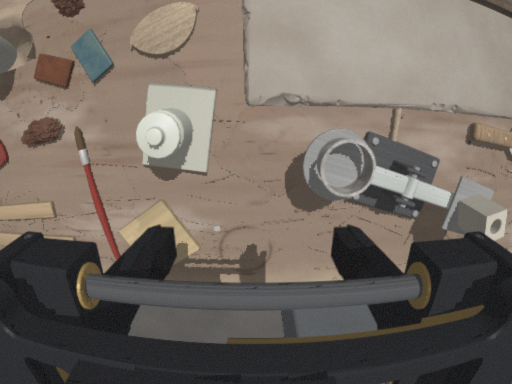

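The jar now stands upright on the tile at (165,132). The balance is still loaded, with the cutter at (345,165) and the post at (482,216). Post next.

Request:
{"name": "step_arm", "arguments": {
  "increments": [1,-0.0075,0.0386,0,0,0,0,1,-0.0075,0.0386,0,0,0,0,1,-0.0075,0.0386,0,0,0,0,1,-0.0075,0.0386,0,0,0,0,1,-0.0075,0.0386,0,0,0,0]
}}

```text
clock: 8.35
tcp_pos: [0.5116, 0.0349, 0.2399]
ee_rot: [-0.0, 1.0, 0.001, 0.001]
contact_force: [1.5, -1.2, 0.5]
finger_gap: 0.0883
finger_force: 0.0
```

Request:
{"name": "step_arm", "arguments": {
  "increments": [1,-0.0075,0.0386,0,0,0,0,1,-0.0075,0.0386,0,0,0,0,1,-0.0075,0.0386,0,0,0,0,1,0,0,0,0,0,-6.4,1,0,0,0,0,0,-6.4]
}}

```text
clock: 8.85
tcp_pos: [0.4895, -0.0816, 0.2399]
ee_rot: [0.0, 0.994, 0.113, 0.001]
contact_force: [0.1, 0.7, -0.4]
finger_gap: 0.0879
finger_force: 0.0
```

Request:
{"name": "step_arm", "arguments": {
  "increments": [1,0,0,0,0,0,0,1,0,0,0,0,0,0,1,0,0,0,0,0,0,1,0,0,0,0,0,0,1,0,0,0,0,0,0]
}}

```text
clock: 9.35
tcp_pos: [0.4885, -0.0803, 0.2393]
ee_rot: [0.0, 0.994, 0.112, 0.0]
contact_force: [0.7, 0.0, 0.0]
finger_gap: 0.088
finger_force: 0.0
```

```bash
python3 s.py;timeout 60 python3 w.py w5 487 -89 62 60,75 110,140
```

```text
t 9.35 tcp [488.5 -80.3 239.3] th 12.83 z [ 1.e-04 -1.e-04 -1.e+00] q [ 0.16  0.52 -0.13  1.95  0.11  0.68 -1.39] F [0.7 0.  0. ] gap 88.0 0.0
60,75 2668 z 64.8 rect [489.3 -91.2] [78.9 78.3] 74.4 circ [488.8 -91.1] 54.1
110,140 1748 z 126.7 rect [487.6 -88.7] [40.9 40.1] 12.3 circ [487.7 -88.4] 28.3
```

View pics/w5.png

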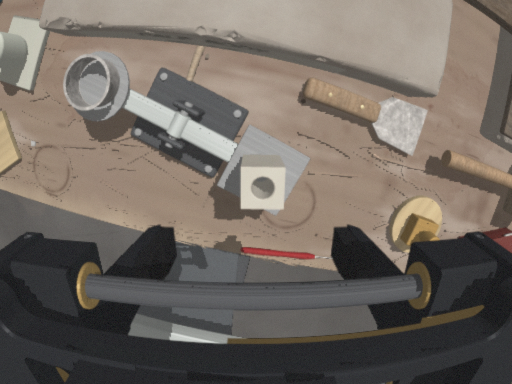

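The post stands at (263,183) on the square pan, turned about 3° from it, and the round bat with the weight is at (417,225). All sizes fit.

Request:
{"name": "step_arm", "arguments": {
  "increments": [1,-0.0027,0.008,0.03,0,0,0,1,0,0,0.04,0,0,0,1,0,0,0.04,0,0,0,1,0,0,0.031,0,0,0,1,0,0,0.01,0,0,0]
}}

```text
clock: 9.9
tcp_pos: [0.4859, -0.0887, 0.0857]
ee_rot: [-0.0, 0.994, 0.112, -0.002]
contact_force: [0.5, 0.0, 0.0]
finger_gap: 0.0876
finger_force: 0.0
```

Request:
{"name": "step_arm", "arguments": {
  "increments": [0,0,0,0,0,0,0,0,0,0,0,0,0,0,0,0,0,0,0,0,0,0,0,0,0,0,0,0,0,0,0,0,0,0,0],
  "force": 15
}}

```text
clock: 10.4
tcp_pos: [0.4881, -0.0892, 0.0891]
ee_rot: [0.0, 0.994, 0.112, 0.001]
contact_force: [-0.2, -0.0, -0.8]
finger_gap: 0.0504
finger_force: 0.0
```

Request:
{"name": "step_arm", "arguments": {
  "increments": [0,0,0,0,0,0,0,0,0,0,-0.002,0,0,0,0,0,0,-0.004,0,0,0,0,0,0,-0.008,0,0,0,0,0,0,-0.016,0,0,0]
}}

```text
clock: 10.9
tcp_pos: [0.4867, -0.089, 0.1182]
ee_rot: [-0.0, 0.994, 0.112, -0.001]
contact_force: [-1.4, -0.3, -0.3]
finger_gap: 0.0397
finger_force: 15.0
```

Request:
{"name": "step_arm", "arguments": {
  "increments": [0,0,0,-0.03,0,0,0,0,0,0,-0.035,0,0,0,0,0,0,-0.035,0,0,0,0,0,0,-0.03,0,0,0,0,0,0,-0.01,0,0,0]
}}

```text
clock: 11.4
tcp_pos: [0.4888, -0.0893, 0.2614]
ee_rot: [0.001, 0.994, 0.112, 0.003]
contact_force: [0.1, -0.3, -2.1]
finger_gap: 0.0403
finger_force: 15.0
```

```bash
python3 s.py
```

```text
t 11.4 tcp [488.8 -89.3 261.4] th 12.81 z [ 5.6e-03 -7.0e-04 -1.0e+00] q [ 0.18  0.49 -0.15  1.92  0.1   0.73 -1.37] F [ 0.1 -0.3 -2.1] gap 40.3 14.969639489427209
```

Request:
{"name": "step_arm", "arguments": {
  "increments": [0,0.0017,-0.0187,0,0,0,0,0,0.0034,-0.0374,0,0,0,0,0,0.0034,-0.0374,0,0,0,0,0,0.0034,-0.0374,0,0,0,0,0,0.0034,-0.0374,0,0,0,0]
}}

```text
clock: 11.9
tcp_pos: [0.4639, 0.0796, 0.2574]
ee_rot: [0.0, 0.994, 0.112, -0.001]
contact_force: [0.1, 0.3, -1.3]
finger_gap: 0.0398
finger_force: 15.0
```

Request:
{"name": "step_arm", "arguments": {
  "increments": [0,0.0034,-0.0374,0,0,0,0,0,0.0034,-0.0374,0,0,0,0,0,0.0034,-0.0374,0,0,0,0,0,0.0034,-0.0374,0,0,0,0,0,0.0034,-0.0374,0,0,0,0]
}}

```text
clock: 12.4
tcp_pos: [0.439, 0.2655, 0.2573]
ee_rot: [0.001, 0.994, 0.112, -0.001]
contact_force: [0.3, 0.3, -2.0]
finger_gap: 0.0399
finger_force: 15.0
```

Request:
{"name": "step_arm", "arguments": {
  "increments": [0,0.0034,-0.0374,0,0,0,0,0,0.0034,-0.0374,0,0,0,0,0,0.0017,-0.0187,0,0,0,0,0,0,0,0,0,0,-5,0,0,0,0,0,0,-6]
}}

```text
clock: 12.9
tcp_pos: [0.4271, 0.357, 0.2572]
ee_rot: [0.001, 0.978, 0.209, -0.001]
contact_force: [-0.2, -0.4, -0.8]
finger_gap: 0.0402
finger_force: 15.0
```

Request:
{"name": "step_arm", "arguments": {
  "increments": [0,0,0,0.02,0,0,-6,0,0,0,0.03,0,0,-3.8,0,0,0,0.03,0,0,0,0,0,0,0.02,0,0,0,0,0,0,0,0,0,0]
}}

```text
clock: 13.4
tcp_pos: [0.4262, 0.3546, 0.1552]
ee_rot: [0.002, 0.957, 0.289, -0.003]
contact_force: [-0.3, -0.4, -0.5]
finger_gap: 0.0397
finger_force: 15.0
```

```bash
python3 s.py;timeout 60 python3 w.py w6 429.4 357.8 75 8,17 100,240
python3 - <<'E'
from rig import sense,read_camera
import sys; sys.path.insert(0,'.')
from w import *
c=read_camera("scene"); X=world(c)*1000; t=sense()["tcp_pos"]*1000
s=(np.hypot(X[...,0]-t[0],X[...,1]-t[1])<30)&(X[...,2]>60)
z=X[s][:,2]; print("post low z",np.sort(z)[:8].round(1)," tcp",t)
E
```

```text
t 13.4 tcp [426.2 354.6 155.2] th 33.58 z [-0.005  -0.0062 -1.    ] q [-0.67  0.72 -0.18  1.85  0.21  0.6  -1.97] F [-0.3 -0.4 -0.5] gap 39.7 14.969595690490678
8,17 6188 z 12.1 rect [429.9 358.3] [88.7 91.1] 33.7 circ [429.4 358.3] 62.3
100,240 25250 z 225.6 rect [432.9 361. ] [ 59.2 145.5] 29.9 circ [429.6 357.9] 74.9
post low z [132.7 133.3 133.4 133.6 133.7 133.8 134.1 134.2]  tcp [427.80281066 356.7563769  158.11773539]
```

View pics/w6.png

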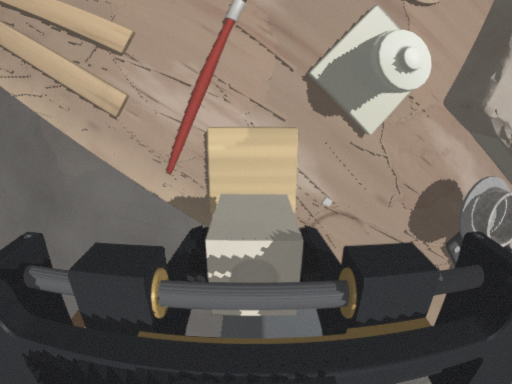

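The post is held over the square bat (252,160) with its flats parallel to it, and the jar is upright on the tile at (405,60).

Request:
{"name": "step_arm", "arguments": {
  "increments": [0,0.0028,-0.0006,0.03,0,0,0,0,0,0,0.035,0,0,0,0,0,0,0.03,0,0,0,0,0,0,0.015,0,0,0,0,0,0,0.005,0,0,0]
}}

```text
clock: 14.0
tcp_pos: [0.4297, 0.3596, 0.0428]
ee_rot: [0.0, 0.957, 0.289, -0.0]
contact_force: [-0.0, 0.8, -0.8]
finger_gap: 0.0398
finger_force: 15.0
```

Request:
{"name": "step_arm", "arguments": {
  "increments": [0,0,0,0.002,0,0,0,0,0,0,0.002,0,0,0,0,0,0,0.002,0,0,0,0,0,0,0.001,0,0,0,0,0,0,0,0,0,0]
}}

```text
clock: 14.5
tcp_pos: [0.4298, 0.3598, 0.0365]
ee_rot: [-0.0, 0.957, 0.289, 0.0]
contact_force: [0.2, -0.1, -1.0]
finger_gap: 0.0399
finger_force: 15.0
```

```bash
python3 s.py
```

```text
t 14.5 tcp [429.8 359.8  36.5] th 33.63 z [ 4.e-04  3.e-04 -1.e+00] q [-0.71  0.92 -0.11  1.89  0.26  0.34 -2.02] F [ 0.2 -0.1 -1. ] gap 39.9 14.969681440852582
```

Request:
{"name": "step_arm", "arguments": {
  "increments": [0,-0.001,0.0012,0.001,0,0,0,0,0,0,0.001,0,0,0,0,0,0,0.001,0,0,0,0,0,0,0,0,0,0,0,0,0,0,0,0,0]
}}

```text
clock: 15.0
tcp_pos: [0.4299, 0.3599, 0.0355]
ee_rot: [-0.001, 0.957, 0.289, 0.002]
contact_force: [-3.0, -0.4, 16.8]
finger_gap: 0.0401
finger_force: 15.0
```

```bash
python3 s.py
```

```text
t 15.0 tcp [429.9 359.9  35.5] th 33.65 z [ 0.0022  0.0034 -1.    ] q [-0.71  0.92 -0.11  1.9   0.27  0.34 -2.02] F [-3.  -0.4 16.8] gap 40.1 14.997140862978995
```

Request:
{"name": "step_arm", "arguments": {
  "increments": [1,0,0,-0.001,0,0,0,1,0,0,0,0,0,0,1,0,0,0,0,0,0,1,0,0,0,0,0,0,1,0,0,0,0,0,0]
}}

```text
clock: 15.5
tcp_pos: [0.4293, 0.3579, 0.0339]
ee_rot: [0.0, 0.957, 0.289, -0.0]
contact_force: [0.5, 1.0, -0.0]
finger_gap: 0.0779
finger_force: 0.0
```

Request:
{"name": "step_arm", "arguments": {
  "increments": [1,0,0,-0.02,0,0,0,1,0,0,-0.04,0,0,0,1,0,0,-0.045,0,0,0,1,0,0,-0.045,0,0,0,1,0,0,-0.04,0,0,0]
}}

```text
clock: 16.0
tcp_pos: [0.4294, 0.358, 0.2263]
ee_rot: [-0.0, 0.957, 0.289, 0.0]
contact_force: [0.7, 0.3, 0.2]
finger_gap: 0.0882
finger_force: 0.0
```

Request:
{"name": "step_arm", "arguments": {
  "increments": [1,0,0,-0.01,0,0,0,1,0,0,0,0,0,0,1,0,0,0,0,0,0,1,0,0,0,0,0,0,1,0,0,0,0,0,0]
}}

```text
clock: 16.5
tcp_pos: [0.4287, 0.3575, 0.2325]
ee_rot: [0.001, 0.957, 0.289, -0.002]
contact_force: [0.2, -0.3, -0.6]
finger_gap: 0.0881
finger_force: 0.0
```

```bash
python3 s.py;timeout 60 python3 w.py w7 429.4 357.8 75 8,17 65,85
```

```text
t 16.5 tcp [428.7 357.5 232.5] th 33.64 z [-0.0025 -0.0024 -1.    ] q [-0.65  0.61 -0.22  1.77  0.18  0.78 -1.94] F [ 0.2 -0.3 -0.6] gap 88.1 0.0
8,17 3269 z 12.1 rect [429.5 358.2] [89.2 90.8] 33.7 circ [429.3 358. ] 62.2
65,85 1222 z 74.1 rect [429.9 360. ] [40.9 40. ] 33.6 circ [430.2 360.3] 28.0
```

Request:
{"name": "step_arm", "arguments": {
  "increments": [1,0,0,-0.01,0,0,8.4,1,0,0,0,0,0,8.4,1,0,0,0,0,0,8.4,1,0,0,0,0,0,8.4,1,0.009,0.045,0,0,0,0]
}}

```text
clock: 17.05
tcp_pos: [0.436, 0.3204, 0.2435]
ee_rot: [-0.003, 1.0, 0.005, -0.0]
contact_force: [0.3, 0.2, -0.4]
finger_gap: 0.0882
finger_force: 0.0
```

Request:
{"name": "step_arm", "arguments": {
  "increments": [1,0.009,0.045,0,0,0,0,1,0.009,0.045,0,0,0,0,1,0.009,0.045,0,0,0,0,1,0.009,0.045,0,0,0,0,1,0.009,0.045,0,0,0,0]
}}

```text
clock: 17.55
tcp_pos: [0.4835, 0.0864, 0.2437]
ee_rot: [0.0, 1.0, 0.001, -0.0]
contact_force: [1.2, -0.1, -0.4]
finger_gap: 0.0883
finger_force: 0.0
```

Request:
{"name": "step_arm", "arguments": {
  "increments": [1,0.009,0.045,0,0,0,0,1,0.009,0.045,0,0,0,0,1,-0.007,0.043,0,0,0,0,1,-0.007,0.043,0,0,0,0,1,-0.007,0.043,0,0,0,0]
}}

```text
clock: 18.05
tcp_pos: [0.4801, -0.1325, 0.2436]
ee_rot: [-0.0, 1.0, 0.0, -0.0]
contact_force: [0.9, 1.0, 0.0]
finger_gap: 0.0881
finger_force: 0.0
```

Request:
{"name": "step_arm", "arguments": {
  "increments": [1,-0.007,0.043,0,0,0,0,1,-0.007,0.043,0,0,0,0,1,-0.007,0.043,0,0,0,0,1,-0.007,0.043,0,0,0,0,1,0,0,0,0,0,0]
}}

```text
clock: 18.55
tcp_pos: [0.4497, -0.3106, 0.2434]
ee_rot: [0.002, 1.0, -0.005, -0.001]
contact_force: [-0.4, 0.1, -0.6]
finger_gap: 0.0881
finger_force: 0.0
```

```bash
python3 s.py;timeout 60 python3 w.py w8 447 -346 65 8,17 30,45 60,80
```

```text
t 18.55 tcp [ 449.7 -310.6  243.4] th -0.62 z [-0.002  -0.0044 -1.    ] q [ 0.59  0.58 -0.12  1.8   0.1   0.77 -1.16] F [-0.4  0.1 -0.6] gap 88.1 0.0
8,17 2590 z 12.1 rect [ 449.7 -348.3] [93.2 92.3] 90.0 circ [ 450.  -348.4] 47.1
30,45 866 z 36.1 rect [ 445.3 -345.6] [44.2 44.5] 85.4 circ [ 445.4 -345.7] 29.9
60,80 352 z 67.9 rect [ 445.8 -345.4] [22.6 22.6] 89.6 circ [ 445.3 -345.5] 11.9
```

Request:
{"name": "step_arm", "arguments": {
  "increments": [1,-0.0042,0.0345,0,0,0,0,1,0,0,0.045,0,0,0,1,0,0,0.045,0,0,0,1,0,0,0.045,0,0,0,1,0,0,0.04,0,0,0]
}}

```text
clock: 19.1
tcp_pos: [0.449, -0.335, 0.067]
ee_rot: [-0.001, 1.0, 0.001, -0.0]
contact_force: [1.0, -1.0, -0.6]
finger_gap: 0.0881
finger_force: 0.0
```

Request:
{"name": "step_arm", "arguments": {
  "increments": [1,0,0,0.02,0,0,0,1,0,0,0.008,0,0,0,0,0,0,0,0,0,0,0,0,0,0,0,0,0,0,0,0,0,0,0,0],
  "force": 40
}}

```text
clock: 19.6
tcp_pos: [0.4496, -0.3377, 0.0426]
ee_rot: [0.001, 1.0, 0.0, 0.001]
contact_force: [0.0, -0.3, 0.1]
finger_gap: 0.0663
finger_force: 0.0
```

Request:
{"name": "step_arm", "arguments": {
  "increments": [0,0,0,0,0,0,0,0,0,0,0,0,0,0,0,0,0,0,0,0,0,0,0,0,0,0,0,0,0,0,0,0,0,0,0]
}}

```text
clock: 20.1
tcp_pos: [0.4488, -0.3386, 0.0415]
ee_rot: [0.001, 1.0, -0.0, 0.0]
contact_force: [-0.6, -3.7, 1.5]
finger_gap: 0.0264
finger_force: 1.2
```

```bash
python3 s.py
```

```text
t 20.1 tcp [ 448.8 -338.6   41.5] th -0.01 z [ 9.0e-04 -1.8e-03 -1.0e+00] q [ 0.6   0.91 -0.07  1.89  0.16  0.35 -1.16] F [-0.6 -3.7  1.5] gap 26.4 1.2101794907357544
```

The sideways row fell short by about 7 mm, so I reopen, look and correct before gripping.

Request:
{"name": "step_arm", "arguments": {
  "increments": [1,0,0,0,0,0,0,1,0,0,0,0,0,0,1,0,0,0,0,0,0,1,-0.0033,0.006,0,0,0,0,1,0,0,0,0,0,0]
}}

```text
clock: 20.6
tcp_pos: [0.4444, -0.3446, 0.0412]
ee_rot: [0.0, 1.0, -0.0, -0.0]
contact_force: [-1.2, 0.3, -0.8]
finger_gap: 0.064
finger_force: 0.0
```

```bash
python3 s.py;timeout 60 python3 w.py w8b 447 -346 55 8,17 34,38 66,72
```

```text
t 20.6 tcp [ 444.4 -344.6   41.2] th -0.05 z [-7.e-04 -8.e-04 -1.e+00] q [ 0.62  0.91 -0.07  1.89  0.17  0.35 -1.15] F [-1.2  0.3 -0.8] gap 64.0 0.0
8,17 8971 z 12.1 rect [ 453.4 -348.8] [91.2 87.2] 66.1 circ [ 450.3 -348.2] 46.9
34,38 3461 z 36.0 rect [ 445.7 -339.4] [44.3 43.8] 84.5 circ [ 445.8 -339.3] 30.0
66,72 2163 z 68.0 rect [ 446.7 -344.7] [21.5 96. ] 0.9 circ [ 454.2 -344.6] 48.0
```

View pics/w8b.png

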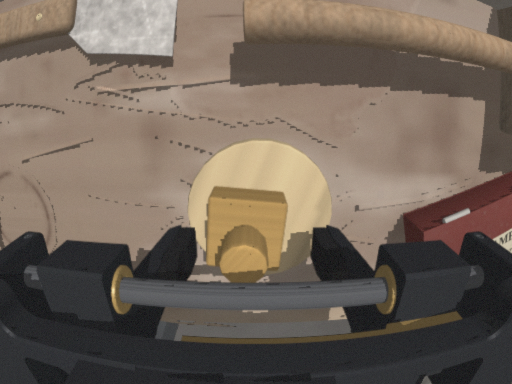

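The weight stands upright at (247,230), slid about 6 mm on its bat. I re-centre on it and grip.

Request:
{"name": "step_arm", "arguments": {
  "increments": [1,0.001,-0.0053,0,0,0,0,0,0,0,0,0,0,0,0,0,0,0,0,0,0,0,0,0,0,0,0,0,0,0,0,0,0,0,0]
}}

```text
clock: 21.15
tcp_pos: [0.4463, -0.3381, 0.0412]
ee_rot: [0.0, 1.0, 0.0, 0.0]
contact_force: [-0.0, -0.2, 0.8]
finger_gap: 0.0487
finger_force: 0.0
```

Request:
{"name": "step_arm", "arguments": {
  "increments": [0,0,0,0,0,0,0,0,0,0,0,0,0,0,0,0,0,0,0,0,0,0,0,0,0,0,0,0,0,0,0,0,0,0,0]
}}

```text
clock: 21.65
tcp_pos: [0.4464, -0.3385, 0.0413]
ee_rot: [0.0, 1.0, 0.0, 0.0]
contact_force: [0.2, -1.2, -1.4]
finger_gap: 0.0231
finger_force: 40.0
```

Request:
{"name": "step_arm", "arguments": {
  "increments": [0,0,0,0,0,0,0,0,0,0,-0.004,0,0,0,0,0,0,-0.008,0,0,0,0,0,0,-0.015,0,0,0,0,0,0,-0.025,0,0,0]
}}

```text
clock: 22.15
tcp_pos: [0.4454, -0.3372, 0.0935]
ee_rot: [-0.001, 1.0, 0.0, -0.001]
contact_force: [0.1, -0.2, -3.5]
finger_gap: 0.0231
finger_force: 40.0
```

```bash
python3 s.py
```

```text
t 22.15 tcp [ 445.4 -337.2   93.5] th 0.05 z [-0.0024  0.0017 -1.    ] q [ 0.62  0.82 -0.09  1.88  0.15  0.45 -1.15] F [ 0.1 -0.2 -3.5] gap 23.1 40.000244323164225
```

Request:
{"name": "step_arm", "arguments": {
  "increments": [0,0,0,-0.03,0,0,0,0,0,0,-0.035,0,0,0,0,0,0,-0.03,0,0,0,0,0.003,-0.0185,-0.015,0,0,0,0,0.0063,-0.0353,0,0,0,0]
}}

```text
clock: 22.65
tcp_pos: [0.456, -0.2877, 0.2069]
ee_rot: [0.003, 1.0, -0.003, 0.003]
contact_force: [1.4, 0.2, -4.6]
finger_gap: 0.0229
finger_force: 40.0
```

Request:
{"name": "step_arm", "arguments": {
  "increments": [0,0.0063,-0.0353,0,0,0,0,0,0.0063,-0.0353,0,0,0,0,0,0.0063,-0.0353,0,0,0,0,0,0.0063,-0.0353,0,0,0,0,0,0.0063,-0.0353,0,0,0,0]
}}

```text
clock: 23.15
tcp_pos: [0.4868, -0.1061, 0.2043]
ee_rot: [-0.0, 1.0, 0.0, 0.0]
contact_force: [1.1, 0.9, -3.2]
finger_gap: 0.0226
finger_force: 40.0
```

Request:
{"name": "step_arm", "arguments": {
  "increments": [0,0.003,-0.0185,0,0,0,0,0,0,0,0,0,0,-7,0,0,0,0,0,0,-7,0,0,0,0,0,0,-7,0,0,0,0,0,0,0]
}}

```text
clock: 23.65
tcp_pos: [0.4896, -0.0892, 0.2041]
ee_rot: [-0.0, 0.983, 0.183, 0.0]
contact_force: [-0.0, -1.5, -4.0]
finger_gap: 0.0224
finger_force: 40.0
```

Request:
{"name": "step_arm", "arguments": {
  "increments": [0,0,0,0.02,0,0,0,0,0,0,0.02,0,0,0,0,0,0,0.01,0,0,0,0,0,0,0,0,0,0,0,0,0,0,0,0,0]
}}

```text
clock: 24.15
tcp_pos: [0.4903, -0.0892, 0.1538]
ee_rot: [0.0, 0.983, 0.182, 0.0]
contact_force: [1.2, -0.4, -4.4]
finger_gap: 0.0229
finger_force: 40.0
```

```bash
for i in 1 2; do python3 s.py;timeout 60 python3 w.py w9 489 -91 60 60,80; done
```

```text
t 24.15 tcp [490.3 -89.2 153.8] th 20.98 z [ 6.e-04 -2.e-04 -1.e+00] q [ 0.18  0.66 -0.15  2.03  0.21  0.46 -1.33] F [ 1.2 -0.4 -4.4] gap 22.9 40.00028092414141
60,80 4843 z 69.1 rect [490.3 -87.1] [83.9 77.8] 73.9 circ [489.8 -90.2] 54.1
t 24.2 tcp [490.5 -89.3 154. ] th 20.99 z [ 1.4e-03 -3.0e-04 -1.0e+00] q [ 0.18  0.66 -0.15  2.03  0.21  0.46 -1.33] F [-0.6  0.2 -3.9] gap 22.7 40.0002957880497
60,80 4805 z 69.1 rect [489.3 -90.1] [78.2 78. ] 74.0 circ [489.6 -90.3] 54.0
```

View pics/w9.png

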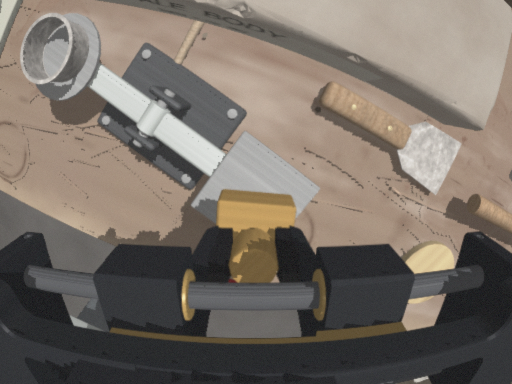

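The weight is held over the square pan (258,185), but the pan lies at −16° (mod 90), not +16°. I turn the weight back to match before lowering.

Request:
{"name": "step_arm", "arguments": {
  "increments": [0,0,0,0,0,0,7.85,0,0,0,0,0,0,7.85,0,0,0,0,0,0,7.85,0,0,0,0,0,0,7.85,0,-0.0007,0.002,0,0,0,0]
}}

```text
clock: 24.75
tcp_pos: [0.4896, -0.0907, 0.154]
ee_rot: [0.0, 0.996, -0.09, 0.001]
contact_force: [-0.6, -0.1, -2.5]
finger_gap: 0.0226
finger_force: 40.0
```

Request:
{"name": "step_arm", "arguments": {
  "increments": [0,0,0,0.01,0,0,0,0,0,0,0.015,0,0,0,0,0,0,0.015,0,0,0,0,0,0,0.008,0,0,0,0,0,0,0,0,0,0]
}}

```text
clock: 25.25
tcp_pos: [0.4882, -0.091, 0.1041]
ee_rot: [-0.0, 0.996, -0.09, -0.001]
contact_force: [0.5, -0.7, -3.1]
finger_gap: 0.0229
finger_force: 40.0
```

```bash
python3 s.py;timeout 60 python3 w.py w10 489 -91 55 62,76 97,101
```

```text
t 25.25 tcp [488.2 -91.  104.1] th -10.3 z [-2.3e-03  5.0e-04 -1.0e+00] q [ 0.1   0.75 -0.01  2.06  0.02  0.32 -1.67] F [ 0.5 -0.7 -3.1] gap 22.9 40.00062173232436
62,76 5759 z 69.5 rect [493.5 -91.4] [78.2 69.3] 74.2 circ [493.1 -91.3] 51.6
97,101 2106 z 98.9 rect [497.4 -93.7] [44.3 24.1] 76.8 circ [500.6 -94.3] 22.7
```

View pics/w10.png

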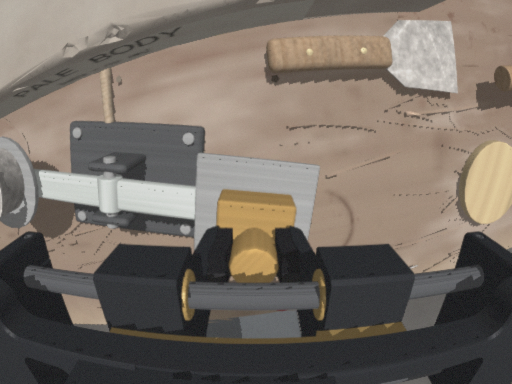

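The weight is now square to the pan (255,195) and a few mm above it. I nudge it 1.5 mm, then lower it slowly until the pan rests on its stop.

Request:
{"name": "step_arm", "arguments": {
  "increments": [0,0.0013,-0.001,0,0,0,0,0,0,0,0.002,0,0,0,0,0,0,0.002,0,0,0,0,0,0,0.002,0,0,0,0,0,0,0.002,0,0,0]
}}

```text
clock: 25.8
tcp_pos: [0.4905, -0.0904, 0.0972]
ee_rot: [0.0, 0.996, -0.09, 0.0]
contact_force: [-0.3, -0.2, -3.2]
finger_gap: 0.0228
finger_force: 40.0
```

Request:
{"name": "step_arm", "arguments": {
  "increments": [0,0,0,0.0015,0,0,0,0,0,0,0.0015,0,0,0,0,0,0,0.0015,0,0,0,0,0,0,0.0015,0,0,0,0,0,0,0,0,0,0]
}}

```text
clock: 26.3
tcp_pos: [0.4903, -0.0907, 0.0912]
ee_rot: [0.0, 0.996, -0.091, -0.0]
contact_force: [-0.8, -1.5, -1.0]
finger_gap: 0.0226
finger_force: 40.0
```

```bash
python3 s.py
```

```text
t 26.3 tcp [490.3 -90.7  91.2] th -10.39 z [-0.e+00 -4.e-04 -1.e+00] q [ 0.09  0.78 -0.01  2.07  0.02  0.29 -1.68] F [-0.8 -1.5 -1. ] gap 22.6 40.000749696046114
```

Request:
{"name": "step_arm", "arguments": {
  "increments": [0,0,0,0.001,0,0,0,0,0,0,0.001,0,0,0,0,0,0,0.001,0,0,0,0,0,0,0,0,0,0,0,0,0,0,0,0,0]
}}

```text
clock: 26.8
tcp_pos: [0.4904, -0.0909, 0.0888]
ee_rot: [0.0, 0.996, -0.091, 0.0]
contact_force: [-2.3, -2.3, 6.4]
finger_gap: 0.0225
finger_force: 40.0
```

```bash
python3 s.py
```

```text
t 26.8 tcp [490.4 -90.9  88.8] th -10.4 z [ 4.e-04 -7.e-04 -1.e+00] q [ 0.09  0.79 -0.01  2.07  0.02  0.29 -1.68] F [-2.3 -2.3  6.4] gap 22.5 40.00386631116271
```

Request:
{"name": "step_arm", "arguments": {
  "increments": [1,0,0,0,0,0,0,1,0,0,0,0,0,0,1,0,0,0,0,0,0,1,0,0,0,0,0,0,1,0,0,0,0,0,0]
}}

```text
clock: 27.3
tcp_pos: [0.4905, -0.0901, 0.0882]
ee_rot: [-0.0, 0.996, -0.09, 0.0]
contact_force: [-0.5, 0.2, -0.2]
finger_gap: 0.0607
finger_force: 0.0
```

Request:
{"name": "step_arm", "arguments": {
  "increments": [1,0,0,-0.01,0,0,0,1,0,0,-0.03,0,0,0,1,0,0,-0.04,0,0,0,1,0,0,-0.04,0,0,0,1,0,0,-0.03,0,0,0]
}}

```text
clock: 27.8
tcp_pos: [0.4907, -0.0904, 0.2412]
ee_rot: [0.0, 0.996, -0.09, 0.001]
contact_force: [0.2, -0.1, 0.1]
finger_gap: 0.0882
finger_force: 0.0
```

Request:
{"name": "step_arm", "arguments": {
  "increments": [1,0,0,-0.005,0,0,0,1,0,0,0,0,0,2,1,0,0,0,0,0,-2,1,0,0,0,0,0,0,1,0,0,0,0,0,0]
}}

```text
clock: 28.3
tcp_pos: [0.4897, -0.0902, 0.2421]
ee_rot: [-0.0, 0.996, -0.09, -0.001]
contact_force: [-0.8, 0.5, -0.0]
finger_gap: 0.0883
finger_force: 0.0
```

```bash
python3 s.py;timeout 60 python3 w.py w11 489.3 -91 55 50,68 78,88 108,120; timeout 60 python3 w.py w11b 549.9 120.7 50 65,78 96,108
```

```text
t 28.3 tcp [489.7 -90.2 242.1] th -10.36 z [-2.6e-03  3.0e-04 -1.0e+00] q [ 0.09  0.52 -0.01  1.94  0.    0.68 -1.67] F [-0.8  0.5 -0. ] gap 88.3 0.0
50,68 3041 z 58.4 rect [491.  -83.7] [94.8 78.8] 74.2 circ [489.1 -90.2] 54.3
78,88 1124 z 82.6 rect [489.  -91.6] [44.2 44.2] 74.2 circ [489.4 -92. ] 29.9
108,120 467 z 114.2 rect [488.7 -93.5] [23.  22.4] 58.5 circ [488.5 -93.3] 11.9
65,78 2027 z 71.6 rect [548.9 112.3] [83.6 69.7] 3.6 circ [548.4 118.6] 42.2
96,108 535 z 100.9 rect [551.7 115.4] [61.5 62.2] 7.2 circ [552.5 116.2] 32.0
```

View pics/w11.png

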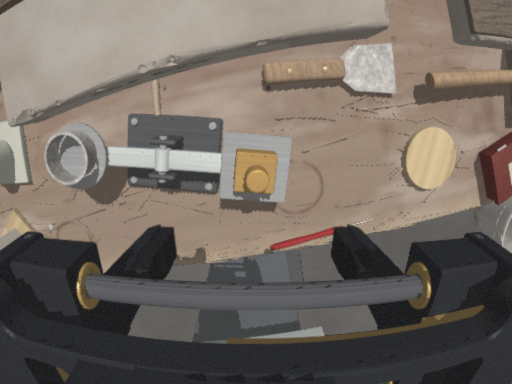

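The weight is centred and square on the square pan (258,170), with the beam leaning on its stop as expected and the round bat (431,158) free. The cutter goes there next.

Request:
{"name": "step_arm", "arguments": {
  "increments": [1,0,0,0,0,0,-5.2,1,0,0,0,0,0,-5.2,1,0.0124,-0.0411,0,0,0,0,1,0.0124,-0.0411,0,0,0,0,1,0.0124,-0.0411,0,0,0,0]
}}

```text
clock: 28.9
tcp_pos: [0.5278, 0.034, 0.2429]
ee_rot: [0.0, 1.0, -0.0, -0.0]
contact_force: [0.5, 0.2, -0.6]
finger_gap: 0.0879
finger_force: 0.0
```

Request:
{"name": "step_arm", "arguments": {
  "increments": [1,0.0124,-0.0411,0,0,0,0,1,0.0124,-0.0411,0,0,0,0,1,0,0,0.03,0,0,0,1,0,0,0.03,0,0,0,1,0,0,0,0,0,0]
}}

```text
clock: 29.4
tcp_pos: [0.5493, 0.1149, 0.1796]
ee_rot: [0.001, 1.0, 0.001, -0.004]
contact_force: [0.3, 0.0, 0.6]
finger_gap: 0.0879
finger_force: 0.0
```

```bash
python3 s.py;timeout 60 python3 w.py w12 549.9 118 50 65,78 96,108
```

```text
t 29.4 tcp [549.3 114.9 179.6] th 0.09 z [-0.0082 -0.0024 -1.    ] q [-0.27  0.69 -0.03  1.82  0.03  0.65 -1.89] F [0.3 0.  0.6] gap 87.9 0.0
65,78 4735 z 72.0 rect [551.9 121.5] [77.1 83.5] 26.4 circ [548.7 119.9] 42.3
96,108 1047 z 101.4 rect [552.3 116. ] [61.9 61.2] 73.2 circ [551.8 115.9] 31.5
```

Request:
{"name": "step_arm", "arguments": {
  "increments": [1,0.001,-0.001,0.03,0,0,0,1,0,0,0.03,0,0,0,1,0,0,0.025,0,0,0,1,0,0,0.013,0,0,0,1,0,0,0,0,0,0]
}}

```text
clock: 29.95
tcp_pos: [0.5531, 0.1158, 0.0848]
ee_rot: [0.0, 1.0, -0.0, -0.001]
contact_force: [0.0, 0.1, 0.4]
finger_gap: 0.0881
finger_force: 0.0
```

```bash
python3 s.py
```

```text
t 29.95 tcp [553.1 115.8  84.8] th -0.0 z [-1.2e-03 -5.0e-04 -1.0e+00] q [-0.27  0.84 -0.03  1.87  0.05  0.44 -1.9 ] F [0.  0.1 0.4] gap 88.1 0.0
```

Lower 6 mm more, then close and lift.

Request:
{"name": "step_arm", "arguments": {
  "increments": [1,-0.001,0,0.006,0,0,0,0,0,0,0,0,0,0,0,0,0,0,0,0,0,0,0,0,0,0,0,0,0,0,0,0,0,0,0],
  "force": 15
}}

```text
clock: 30.45
tcp_pos: [0.5526, 0.1162, 0.0797]
ee_rot: [-0.0, 1.0, 0.0, 0.0]
contact_force: [-0.2, 0.3, -0.3]
finger_gap: 0.0587
finger_force: 14.7
```

Request:
{"name": "step_arm", "arguments": {
  "increments": [0,0,0,0,0,0,0,0,0,0,0,0,0,0,0,0,0,0,0,0,0,0,0,0,0,0,0,0,0,0,0,0,0,0,0]
}}

```text
clock: 30.95
tcp_pos: [0.5526, 0.1164, 0.0794]
ee_rot: [-0.0, 1.0, 0.0, 0.0]
contact_force: [0.6, 0.9, 1.1]
finger_gap: 0.0586
finger_force: 14.4
```

```bash
python3 s.py
```

```text
t 30.95 tcp [552.6 116.4  79.4] th 0.04 z [ 8.e-04  2.e-04 -1.e+00] q [-0.27  0.85 -0.03  1.87  0.05  0.42 -1.9 ] F [0.6 0.9 1.1] gap 58.6 14.35557799823414
```

Request:
{"name": "step_arm", "arguments": {
  "increments": [0,0,0,-0.003,0,0,0,0,0,0,-0.01,0,0,0,0,0,0,-0.03,0,0,0,0,0,0,-0.04,0,0,0,0,0,0,-0.04,0,0,0]
}}

```text
clock: 31.45
tcp_pos: [0.5514, 0.1159, 0.2036]
ee_rot: [0.0, 1.0, 0.0, -0.001]
contact_force: [0.6, -0.6, -1.5]
finger_gap: 0.0587
finger_force: 14.5
```

Request:
{"name": "step_arm", "arguments": {
  "increments": [0,-0.0043,0.0194,-0.01,0,0,0,0,-0.0086,0.0388,0,0,0,0,0,-0.0086,0.0388,0,0,0,0,0,-0.0086,0.0388,0,0,0,0,0,-0.0086,0.0388,0,0,0,0]
}}

```text
clock: 31.95
tcp_pos: [0.5127, -0.0599, 0.2128]
ee_rot: [0.0, 1.0, 0.0, -0.0]
contact_force: [0.6, -0.9, -0.9]
finger_gap: 0.0584
finger_force: 14.5
```

Request:
{"name": "step_arm", "arguments": {
  "increments": [0,-0.0086,0.0388,0,0,0,0,0,-0.0086,0.0388,0,0,0,0,0,-0.0086,0.0388,0,0,0,0,0,-0.0086,0.0388,0,0,0,0,0,-0.0086,0.0388,0,0,0,0]
}}

```text
clock: 32.45
tcp_pos: [0.4697, -0.2539, 0.2127]
ee_rot: [-0.0, 1.0, 0.0, -0.0]
contact_force: [1.2, -0.3, -1.6]
finger_gap: 0.0585
finger_force: 14.5
```

Request:
{"name": "step_arm", "arguments": {
  "increments": [0,-0.0086,0.0388,0,0,0,0,0,-0.0086,0.0388,0,0,0,0,0,-0.0043,0.0194,0,0,0,0,0,0,0,0.03,0,0,0,0,0,0,0,0,0,0]
}}

```text
clock: 32.95
tcp_pos: [0.4464, -0.3488, 0.18]
ee_rot: [-0.002, 1.0, -0.001, -0.003]
contact_force: [-0.7, 0.2, -1.9]
finger_gap: 0.0583
finger_force: 14.5
```

```bash
python3 s.py;timeout 60 python3 w.py w13 449.9 -348.4 60 8,17 100,240
```

```text
t 32.95 tcp [ 446.4 -348.8  180. ] th -0.06 z [-0.0059  0.0036 -1.    ] q [ 0.65  0.69 -0.11  1.8   0.12  0.66 -1.1 ] F [-0.7  0.2 -1.9] gap 58.3 14.544436545559165
8,17 4901 z 12.1 rect [ 456.2 -348.8] [94.1 79.5] 86.9 circ [ 450.3 -348.4] 47.2
100,240 9256 z 201.1 rect [ 449.3 -351.7] [59.7 84.1] 27.4 circ [ 456.9 -348.7] 46.3
```

View pics/w13.png

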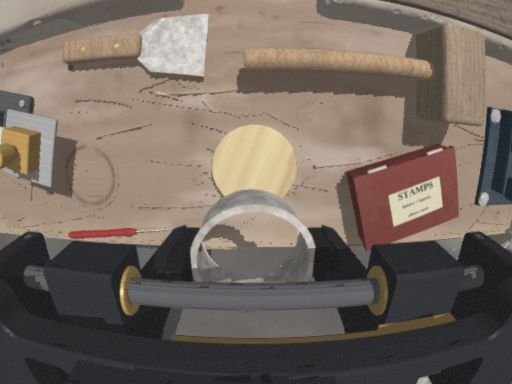

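The cutter is held at (253,245) just in front of the round bat (254,165), with nothing in the way.

Request:
{"name": "step_arm", "arguments": {
  "increments": [0,0.0015,0,0.035,0,0,0,0,0,0,0.04,0,0,0,0,0,0,0.04,0,0,0,0,0,0,0.028,0,0,0,0,0,0,0.008,0,0,0]
}}

```text
clock: 33.5
tcp_pos: [0.4503, -0.3477, 0.0297]
ee_rot: [-0.001, 1.0, 0.001, -0.002]
contact_force: [-1.1, 0.9, -1.7]
finger_gap: 0.0588
finger_force: 14.5
```

Request:
{"name": "step_arm", "arguments": {
  "increments": [0,0,0,0.001,0,0,0,0,0,0,0.001,0,0,0,0,0,0,0,0,0,0,0,0,0,0,0,0,0,0,0,0,0,0,0,0]
}}

```text
clock: 34.0
tcp_pos: [0.4513, -0.3499, 0.0302]
ee_rot: [0.0, 1.0, 0.0, 0.001]
contact_force: [-0.7, -0.1, -0.9]
finger_gap: 0.0587
finger_force: 14.5
```

```bash
python3 s.py
```

```text
t 34.0 tcp [ 451.3 -349.9   30.2] th 0.02 z [ 0.0013 -0.001  -1.    ] q [ 0.62  0.93 -0.07  1.86  0.16  0.35 -1.14] F [-0.7 -0.1 -0.9] gap 58.7 14.543347961566724
```

Request:
{"name": "step_arm", "arguments": {
  "increments": [0,-0.001,-0.001,0.002,0,0,0,0,0,0,0.002,0,0,0,0,0,0,0.002,0,0,0,0,0,0,0.002,0,0,0,0,0,0,0,0,0,0]
}}

```text
clock: 34.5
tcp_pos: [0.4498, -0.3482, 0.021]
ee_rot: [-0.0, 1.0, 0.0, -0.0]
contact_force: [-0.0, -0.4, -0.3]
finger_gap: 0.0582
finger_force: 14.6
```

Request:
{"name": "step_arm", "arguments": {
  "increments": [0,0,0,0.001,0,0,0,0,0,0,0.001,0,0,0,0,0,0,0,0,0,0,0,0,0,0,0,0,0,0,0,0,0,0,0,0]
}}

```text
clock: 35.0
tcp_pos: [0.4502, -0.3477, 0.0196]
ee_rot: [-0.0, 1.0, 0.001, 0.0]
contact_force: [0.1, 3.6, 6.1]
finger_gap: 0.0578
finger_force: 14.4
```

```bash
python3 s.py
```

```text
t 35.0 tcp [ 450.2 -347.7   19.6] th 0.07 z [ 4.e-04  8.e-04 -1.e+00] q [ 0.61  0.95 -0.06  1.87  0.16  0.33 -1.14] F [0.1 3.6 6.1] gap 57.8 14.354072492569685
```

Request:
{"name": "step_arm", "arguments": {
  "increments": [1,0,0,0,0,0,0,1,0,0,0,0,0,0,1,0,0,0,0,0,0,1,0,0,0,0,0,0,1,0,0,-0.02,0,0,0]
}}

```text
clock: 35.5
tcp_pos: [0.4484, -0.3476, 0.0375]
ee_rot: [-0.001, 1.0, 0.0, -0.002]
contact_force: [-0.7, 0.5, 0.2]
finger_gap: 0.0879
finger_force: 0.0
```

Request:
{"name": "step_arm", "arguments": {
  "increments": [1,0,0,-0.04,0,0,0,1,0,0,-0.04,0,0,0,1,0,0,-0.045,0,0,0,1,0,0,-0.045,0,0,0,1,0,0,-0.03,0,0,0]
}}

```text
clock: 36.0
tcp_pos: [0.4504, -0.3492, 0.2425]
ee_rot: [0.001, 1.0, 0.0, 0.002]
contact_force: [0.1, -0.6, -0.2]
finger_gap: 0.0878
finger_force: 0.0
```

Request:
{"name": "step_arm", "arguments": {
  "increments": [1,0,0,0,0,0,0,1,0,0,0,0,0,0,1,0.01,-0.045,0,0,0,0,1,0.01,-0.045,0,0,0,0,1,0,0,0,0,0,0]
}}

```text
clock: 36.5
tcp_pos: [0.471, -0.2501, 0.2374]
ee_rot: [-0.003, 1.0, 0.006, -0.001]
contact_force: [0.5, -0.6, -0.3]
finger_gap: 0.0881
finger_force: 0.0
```

```bash
python3 s.py;timeout 60 python3 w.py w14 449.9 -348.4 60 8,17 36,48;
```

```text
t 36.5 tcp [ 471.  -250.1  237.4] th 0.68 z [-0.0026  0.0067 -1.    ] q [ 0.48  0.57 -0.13  1.84  0.09  0.74 -1.25] F [ 0.5 -0.6 -0.3] gap 88.1 0.0
8,17 2782 z 12.1 rect [ 450.7 -348.3] [92.4 92.7] 20.8 circ [ 450.3 -348. ] 47.3
36,48 454 z 41.9 rect [ 450.  -346.6] [61.8 60.5] 86.9 circ [ 450. -347.] 31.5
```

Request:
{"name": "step_arm", "arguments": {
  "increments": [1,0.0084,-0.0446,0,0,0,0,1,0.0084,-0.0446,0,0,0,0,1,0.0084,-0.0446,0,0,0,0,1,0.0084,-0.0446,0,0,0,0,1,0.0084,-0.0446,0,0,0,0]
}}

```text
clock: 37.05
tcp_pos: [0.5111, -0.0354, 0.2378]
ee_rot: [0.001, 1.0, -0.001, -0.001]
contact_force: [0.7, -0.0, -1.1]
finger_gap: 0.0882
finger_force: 0.0
```

Request:
{"name": "step_arm", "arguments": {
  "increments": [1,0.0084,-0.0446,0,0,0,0,1,0.0084,-0.0446,0,0,0,0,1,0.0095,-0.0432,0,0,0,0,1,0.0095,-0.0432,0,0,0,0,1,0.0095,-0.0432,0,0,0,0]
}}

```text
clock: 37.55
tcp_pos: [0.557, 0.1832, 0.2376]
ee_rot: [0.001, 1.0, -0.001, -0.001]
contact_force: [0.8, -0.0, 0.7]
finger_gap: 0.0882
finger_force: 0.0
```

Request:
{"name": "step_arm", "arguments": {
  "increments": [1,0.0095,-0.0432,0,0,0,0,1,0.0095,-0.0432,0,0,0,0,1,0.0095,-0.0432,0,0,0,0,1,0,0,0,0,0,0,1,0,0,0,0,0,0]
}}

```text
clock: 38.05
tcp_pos: [0.5851, 0.3124, 0.237]
ee_rot: [0.001, 1.0, 0.001, -0.001]
contact_force: [0.8, -1.3, 0.5]
finger_gap: 0.0879
finger_force: 0.0
```

```bash
python3 s.py;timeout 60 python3 w.py w15 588 318 70 8,17 80,110; timeout 60 python3 w.py w15b 549.5 120.5 48 65,78
```

```text
t 38.05 tcp [585.1 312.4 237. ] th 0.07 z [-0.0022 -0.0026 -1.    ] q [-0.54  0.74 -0.04  1.44  0.04  0.96 -2.16] F [ 0.8 -1.3  0.5] gap 87.9 0.0
8,17 3766 z 12.1 rect [589.7 315.2] [ 90.8 110.9] 81.8 circ [589.2 315.9] 69.7
80,110 1748 z 85.8 rect [588.  318.6] [49.3 48.8] 65.4 circ [587.8 318.8] 25.0
65,78 2790 z 71.8 rect [549.1 120.1] [82.8 83. ] 6.3 circ [549.5 120. ] 42.6
```

Request:
{"name": "step_arm", "arguments": {
  "increments": [1,0.0025,-0.006,0,0,0,0,1,0,0,0.045,0,0,0,1,0,0,0.045,0,0,0,1,0,0,0.045,0,0,0,1,0,0,0.035,0,0,0]
}}

```text
clock: 38.65
tcp_pos: [0.5874, 0.3173, 0.0668]
ee_rot: [0.001, 1.0, -0.0, -0.001]
contact_force: [-0.2, 0.1, 0.5]
finger_gap: 0.0879
finger_force: 0.0
```

Request:
{"name": "step_arm", "arguments": {
  "increments": [1,0,0,0.018,0,0,0,1,0,0,0.008,0,0,0,1,0,0,0,0,0,0,1,0,0,0,0,0,0,1,0,0,0,0,0,0]
}}

```text
clock: 39.15
tcp_pos: [0.5891, 0.3197, 0.0452]
ee_rot: [-0.001, 1.0, 0.0, 0.002]
contact_force: [-1.1, -0.4, -0.8]
finger_gap: 0.0882
finger_force: 0.0
```

```bash
python3 s.py
```

```text
t 39.15 tcp [589.1 319.7  45.2] th 0.02 z [ 0.0032  0.0018 -1.    ] q [-0.55  0.99 -0.04  1.54  0.06  0.6  -2.19] F [-1.1 -0.4 -0.8] gap 88.2 0.0
```

Request:
{"name": "step_arm", "arguments": {
  "increments": [1,-0.001,0.001,0.003,0,0,0,1,0,0,0.003,0,0,0,0,0,0,0,0,0,0,0,0,0,0,0,0,0,0,0,0,0,0,0,0],
  "force": 25
}}

```text
clock: 39.65
tcp_pos: [0.5868, 0.318, 0.0372]
ee_rot: [0.0, 1.0, 0.0, 0.0]
contact_force: [0.1, 0.7, -0.2]
finger_gap: 0.0664
finger_force: 0.0
```

Request:
{"name": "step_arm", "arguments": {
  "increments": [0,0,0,0,0,0,0,0,0,0,0,0,0,0,0,0,0,0,0,0,0,0,0,0,0,0,0,0,0,0,0,0,0,0,0]
}}

```text
clock: 40.15
tcp_pos: [0.5868, 0.3182, 0.0372]
ee_rot: [-0.0, 1.0, 0.0, 0.0]
contact_force: [0.2, -0.5, 0.1]
finger_gap: 0.0532
finger_force: 25.0
```

```bash
python3 s.py
```

```text
t 40.15 tcp [586.8 318.2  37.2] th 0.03 z [ 2.e-04  2.e-04 -1.e+00] q [-0.55  1.   -0.04  1.55  0.06  0.59 -2.19] F [ 0.2 -0.5  0.1] gap 53.2 24.99972323421389
```

Request:
{"name": "step_arm", "arguments": {
  "increments": [0,0,0,-0.005,0,0,0,0,0,0,-0.02,0,0,0,0,0,0,-0.035,0,0,0,0,0,0,-0.035,0,0,0,0,0,0,-0.025,0,0,0]
}}

```text
clock: 40.65
tcp_pos: [0.5869, 0.3178, 0.1592]
ee_rot: [-0.0, 1.0, 0.0, 0.0]
contact_force: [0.4, 0.3, -3.0]
finger_gap: 0.0533
finger_force: 25.0
```

Request:
{"name": "step_arm", "arguments": {
  "increments": [0,-0.0032,0.0165,-0.01,0,0,0,0,-0.0064,0.033,0,0,0,0,0,-0.0064,0.033,0,0,0,0,0,-0.0064,0.033,0,0,0,0,0,-0.0064,0.033,0,0,0,0]
}}

```text
clock: 41.15
tcp_pos: [0.556, 0.166, 0.1661]
ee_rot: [0.001, 1.0, -0.0, -0.002]
contact_force: [0.9, 0.1, -3.4]
finger_gap: 0.0531
finger_force: 25.0
```

Request:
{"name": "step_arm", "arguments": {
  "increments": [0,-0.0064,0.033,0,0,0,0,0,-0.003,0.016,0,0,0,0,0,0,0,0.02,0,0,0,0,0,0,0.02,0,0,0,0,0,0,0.015,0,0,0]
}}

```text
clock: 41.65
tcp_pos: [0.5476, 0.1203, 0.1108]
ee_rot: [0.0, 1.0, 0.0, -0.001]
contact_force: [-0.2, -0.6, -3.7]
finger_gap: 0.0533
finger_force: 25.0
```

Request:
{"name": "step_arm", "arguments": {
  "increments": [0,0,0,0,0,0,0,0,0,0,0,0,0,0,0,0,0,0,0,0,0,0,0,0,0,0,0,0,0,0,0,0,0,0,0]
}}

```text
clock: 42.15
tcp_pos: [0.5491, 0.1206, 0.1129]
ee_rot: [-0.0, 1.0, 0.0, 0.001]
contact_force: [0.3, -0.4, -3.3]
finger_gap: 0.0531
finger_force: 25.0
```

```bash
python3 s.py;timeout 60 python3 w.py w16 549.5 120.5 48 62,78; python3 s.py
```

```text
t 42.15 tcp [549.1 120.6 112.9] th 0.03 z [ 1.2e-03  3.0e-04 -1.0e+00] q [-0.26  0.79 -0.07  1.87  0.1   0.49 -1.97] F [ 0.3 -0.4 -3.3] gap 53.1 24.999956446699798
62,78 4541 z 72.2 rect [563.9 119.6] [82.9 53.6] 88.9 circ [549.7 119.9] 41.6
t 42.2 tcp [549.  120.6 112.8] th 0.03 z [ 1.e-03  2.e-04 -1.e+00] q [-0.26  0.79 -0.07  1.87  0.1   0.49 -1.97] F [ 0.6 -0.2 -2.9] gap 53.4 24.99993445817381
```

View pics/w16.png

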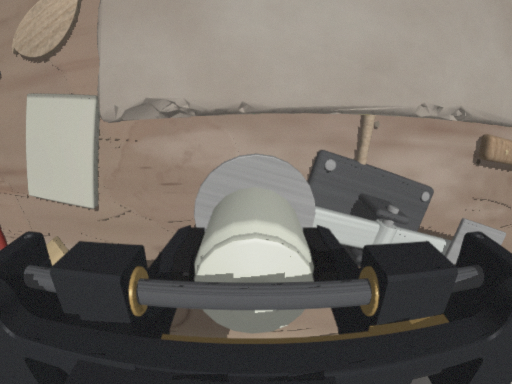

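The jar is upright at (255,255), above and centred across the tilted round pan. I lower it slowly until the gripper carries no load, which means the beam is level.

Request:
{"name": "step_arm", "arguments": {
  "increments": [0,-0.0004,0,0.004,0,0,0,0,0,0,0.004,0,0,0,0,0,0,0.003,0,0,0,0,0,0,0.002,0,0,0,0,0,0,0,0,0,0]
}}

```text
clock: 42.7
tcp_pos: [0.548, 0.1205, 0.0987]
ee_rot: [0.0, 1.0, 0.0, -0.0]
contact_force: [-0.4, 0.3, -3.5]
finger_gap: 0.0529
finger_force: 25.0
```

Request:
{"name": "step_arm", "arguments": {
  "increments": [0,0,0,0.0015,0,0,0,0,0,0,0.0015,0,0,0,0,0,0,0.0015,0,0,0,0,0,0,0.0015,0,0,0,0,0,0,0,0,0,0]
}}

```text
clock: 43.2
tcp_pos: [0.5485, 0.121, 0.0932]
ee_rot: [-0.0, 1.0, 0.0, 0.0]
contact_force: [1.0, 1.8, -0.7]
finger_gap: 0.0532
finger_force: 25.0
```

```bash
python3 s.py
```

```text
t 43.2 tcp [548.5 121.   93.2] th 0.05 z [ 6.e-04  6.e-04 -1.e+00] q [-0.26  0.82 -0.06  1.88  0.1   0.45 -1.97] F [ 1.   1.8 -0.7] gap 53.2 25.00241152010858
```

Request:
{"name": "step_arm", "arguments": {
  "increments": [0,0,0,0.001,0,0,0,0,0,0,0.001,0,0,0,0,0,0,0.0005,0,0,0,0,0,0,0,0,0,0,0,0,0,0,0,0,0]
}}

```text
clock: 43.7
tcp_pos: [0.5486, 0.1206, 0.0908]
ee_rot: [-0.0, 1.0, 0.0, 0.0]
contact_force: [0.0, 2.5, -0.1]
finger_gap: 0.0531
finger_force: 25.0
```

```bash
for i in 1 2 3; do python3 s.py;timeout 60 python3 w.py w17 489.3 -90.5 50 55,72; done
```

```text
t 43.7 tcp [548.6 120.6  90.8] th 0.03 z [ 7.e-04  2.e-04 -1.e+00] q [-0.26  0.82 -0.06  1.88  0.11  0.44 -1.97] F [ 0.   2.5 -0.1] gap 53.1 25.00300257001072
55,72 249 z 64.4 rect [520.9 -80.9] [30.1 72.6] 6.6 circ [510.2 -82.1] 36.6
t 43.75 tcp [548.5 120.6  90.8] th 0.03 z [ 6.e-04  1.e-04 -1.e+00] q [-0.26  0.82 -0.06  1.88  0.11  0.44 -1.97] F [ 1.   1.6 -0.6] gap 53.4 25.002975049428642
55,72 256 z 64.4 rect [520.8 -79.1] [30.4 72.7] 8.3 circ [510.4 -80.6] 36.4
t 43.8 tcp [548.5 120.5  90.8] th 0.02 z [ 5.e-04  1.e-04 -1.e+00] q [-0.26  0.82 -0.06  1.88  0.11  0.44 -1.97] F [ 0.9  2.3 -0.2] gap 53.3 25.002944888547063
55,72 250 z 64.3 rect [521.1 -81. ] [29.7 72.7] 5.9 circ [510.1 -82.2] 36.5
```

Level: the square pan is at 64.4 mm and the vertical load is about 0. Release and retreat.

Request:
{"name": "step_arm", "arguments": {
  "increments": [0.7,0,0,0,0,0,0,0.7,0,0,0,0,0,0,1,0,0,0,0,0,0,1,0,0,0,0,0,0,1,0,0,0,0,0,0]
}}

```text
clock: 44.35
tcp_pos: [0.5482, 0.1203, 0.0907]
ee_rot: [0.0, 1.0, 0.0, -0.0]
contact_force: [-1.1, -0.3, -0.3]
finger_gap: 0.0835
finger_force: 0.0
```

Request:
{"name": "step_arm", "arguments": {
  "increments": [1,0,0,0,0,0,0,1,0,0,0,0,0,0,1,0,0,-0.01,0,0,0,1,0,0,-0.03,0,0,0,1,0,0,-0.04,0,0,0]
}}

```text
clock: 44.85
tcp_pos: [0.547, 0.1202, 0.1708]
ee_rot: [0.001, 1.0, 0.0, -0.002]
contact_force: [0.3, -0.6, -0.9]
finger_gap: 0.0881
finger_force: 0.0
```

Request:
{"name": "step_arm", "arguments": {
  "increments": [1,0,0,-0.04,0,0,0,1,0,0,-0.03,0,0,0,1,-0.02,0.04,0,0,0,0,1,-0.02,0.03,0,0,0,0,1,0,0,0,0,0,0]
}}

```text
clock: 45.35
tcp_pos: [0.5053, 0.0449, 0.2416]
ee_rot: [0.002, 1.0, -0.003, -0.001]
contact_force: [-0.5, 0.2, -0.6]
finger_gap: 0.0879
finger_force: 0.0
```

Request:
{"name": "step_arm", "arguments": {
  "increments": [1,0,0,0,0,0,0,1,0,0,0,0,0,0,1,0,0,0,0,0,0,1,0,0,0,0,0,0,1,0,0,0,0,0,0]
}}

```text
clock: 45.85
tcp_pos: [0.5085, 0.0511, 0.2406]
ee_rot: [-0.0, 1.0, 0.001, -0.0]
contact_force: [0.0, -0.1, -0.7]
finger_gap: 0.088
finger_force: 0.0
```

```bash
python3 s.py; timeout 60 python3 w.py w18 549.5 120.5 48 60,70 110,150; timeout 60 python3 w.py w18b 489.3 -90.5 55 60,70 85,93 ;timeout 60 python3 w.py w18c 429.4 358 60 8,17 65,85
```

```text
t 45.85 tcp [508.5  51.1 240.6] th 0.09 z [-1.e-04  1.e-04 -1.e+00] q [-0.13  0.54 -0.1   1.91  0.08  0.7  -1.84] F [ 0.  -0.1 -0.7] gap 88.0 0.0
60,70 1661 z 65.6 rect [552.3 113.5] [82.4 68.1] 26.2 circ [549.  120.8] 42.1
110,150 2671 z 138.7 rect [550.4 118.6] [51.2 50.4] 72.0 circ [549.9 119.3] 26.7
60,70 2059 z 64.6 rect [489.2 -90.4] [78.8 78.5] 74.5 circ [489.8 -90.5] 54.0
85,93 916 z 88.5 rect [489.6 -89.4] [45.5 44.2] 74.4 circ [490.1 -89.7] 29.9
8,17 1476 z 12.2 rect [429.7 356.2] [90.6 89.4] 33.5 circ [429.6 357. ] 59.0
65,85 437 z 73.6 rect [430.6 359. ] [41.  42.5] 32.6 circ [431.5 358.1] 26.9
```

View pics/w18.png

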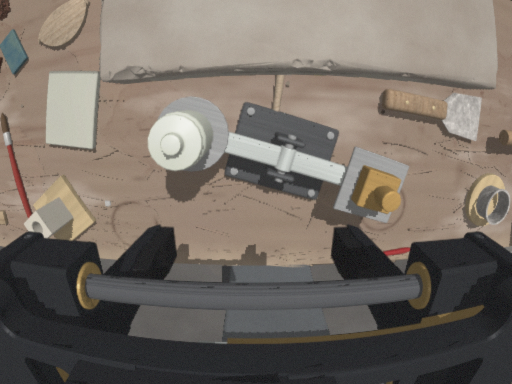

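All four stand upright: jar (180,142) on the round pan, weight (378,190) on the square pan, cutter (491,204) on the round bat, post (53,217) on the square bat. The pans read 65.6 and 64.6 mm, so the beam is level to about 0.005 rad.

```bash
python3 -c "
from rig import hand_in
print(hand_in())"
```

```text
the job is handed in; nothing more can be done
None
```

Job handed in: the jar and weight are centred on the round and square pans to within about 2 mm with the beam level to about 0.005 rad, the cutter and post stand on the round and square bats, and everything is upright (finished at about 46 s; the weight slid about 6 mm on its bat during a first grip attempt, which I corrected).

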